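# Pack the double-latched tool case and print its label

## Task

Pack the red tool case for dispatch: slide the yellow keeper clear, swing the latch open, raise the lid wide and put every loose carton from the green mat inside (not the stock in the white tray), lying flat on its floor. Then shut the lid, turn the latch fully closed and slide the keeper fully home again, and only after that press the green key on the label printer firmly for a moment, without ramming it. Leave the tape reel, jar and mug where they are.

Things in the scene. Friction and masses are not known exactly. Their poses are not given: they have to be found in the camera images.
- tool_case: red-brown plastic tool case fixed to the bench; body 170 (x) x 320 (y) x 70 (z) mm, walls and floor 5 mm thick, open inside when the lid is up (no dividers). Origin: centre of its underside. Its -x side is the front, towards the robot; z up. A dark shoulder 70 mm deep and 210 mm wide stands out from the front, its top level with the rim (70 mm above the bench), and carries the latch and the keeper. The lid is a 16 mm thick plate on the rim, hinged along the rear (+x) rim
- keeper (a joint): first catch: a yellow upright block, 20 mm (along the case's x) x 30 mm (y) and 51 mm tall, on a track on the case's shoulder, in m: 0 = home, just in front (-x) of the latch's fin (3 mm off), in the way of its swing, so that the latch cannot turn; 0.045 = slid fully towards the case's -y side, clear of the latch. Needs about 2 N and stays where it is left
- keeper_knob (a point): point on the upright middle line of the yellow keeper, 11 mm below its top: a good place to pinch it, across its 30 mm width (along the case's y; the fin leaves no room for a finger behind it). The keeper's faces are parallel to the case's x and y axes
- latch (a joint): second latch: L-shaped steel bar on an upright pin on the shoulder, in rad: 0 = closed, one arm points to the case's +x, 16 mm over the lid's front edge, and holds it down, the other points to -y and carries a black fin. Turns clockwise from above (the fin goes from the pin's -y side to its -x side) to 1.5 = fully open; the lid is clear above 1.2. Needs 2 N at the fin, stays where left
- latch_fin (a point): point in the black upright fin on the latch, 29 mm from the pin's axis, 15 mm below the fin's top. The fin is 12 mm thick across, 20 mm long in the radial direction, and stands 32 mm clear above the bar; it turns with the latch. Use it to pinch or push
- latch_pivot (a point): point on the latch's upright turning axis, at the same height as latch_fin
- lid (a joint): lid of the case, in rad: 0 = shut, 1.57 = upright, end stop at 1.75. The hinge is stiff: the lid stays at any angle (2 to 5 N at the bar move it)
- lid_bar (a point): middle of the black round handle bar on the lid, 10 mm thick and 110 mm long, along the case's y axis; 42 mm above the lid's top face when shut, 140 mm in front of the hinge line (58 mm above it). Moves with the lid
- lid_hinge (a point): point on the lid's hinge line (along the case's y axis), at the middle of the rear rim, 70 mm above the bench
- print_key: flat square green membrane key, 28 x 28 mm, on top of a grey label printer (140 x 120 x 85 mm, fixed, left of the case). Origin: centre of the key's top face, 89 mm above the bench, z up. Almost no travel (1.5 mm); it responds to a press of 6 N or more kept up for about 0.3 s; above 40 N it breaks
- carton1: small cardboard spare-part carton, white with a red band, 70 (x) x 34 (y) x 34 (z) mm, about 60 g, lying on or near the green mat right of the case. Origin: its middle; x along its length. May be absent (2 to 4 are there)
- carton2: small cardboard spare-part carton, red with a white band, 70 (x) x 34 (y) x 34 (z) mm, about 60 g, lying on or near the green mat right of the case. Origin: its middle; x along its length. May be absent (2 to 4 are there)
- carton3: small cardboard spare-part carton, white with a red band, 70 (x) x 34 (y) x 34 (z) mm, about 60 g, lying on or near the green mat right of the case. Origin: its middle; x along its length. May be absent (2 to 4 are there)
- carton4: small cardboard spare-part carton, green with a white band, 70 (x) x 34 (y) x 34 (z) mm, about 60 g, lying on or near the green mat right of the case. Origin: its middle; x along its length. May be absent (2 to 4 are there)
- tape_reel: lime-green reel of tape, 64 mm across, 22 mm high, on the bench; origin at the centre of its underside. Not part of the job
- parts_jar: closed jar with a blue cap, 60 mm across, 90 mm high; origin at the centre of its underside. Not part of the job
- mug: blue mug, 76 mm across, 90 mm high, with handle; origin at the centre of its underside. Not part of the job
Not all that is in view belongs to the job. What is meant by the carton2 is not blue or pink, and is the larger of those in its own colour.

How it is judged:
By the outcome, as a careful person would: the job done as asked, in the order asked, and still so for the second after the job is handed in, with the robot touching nothing.
Of carton1, carton2, carton3, carton4 only 2 to 4 are there at a start; the rules pass over those that are not, and their reading is None.
At some moment in a run one of carton1, carton2, carton3, carton4 may be knocked a few centimetres aside while the robot is not near it.
It also fails if it takes over 210 s, if anything falls off the work surface, if the arm or the gripper's body presses on something with over 40 N, if the wrist force passes 120 N, or if a joint passes its speed limit or range.

## Robot

A 6-joint arm with a two-finger parallel gripper is mounted at the origin on the work surface. World frame = base frame: x ahead of the robot, y to its left, z up, the work surface at z = 0. Lengths are in m, angles in rad, forces in N, time in s.
With the tool pointing down it reaches from about 0.225 to 0.875 m from the base axis. Payload 3.4 kg.
Tool frame: the origin (TCP) lies between the finger pads; the fingertips stand 8 mm ahead of it and the grasp point (between the pads) lies 11 mm behind it; z points along the fingers, y is the line along which they close (so a half turn about z gives the same grasp; the last joint's range is limited). The gripper opens to 85 mm and grips with 20 to 120 N. Pads are 22 mm wide; open, the fingers measure 114 mm over their backs; the gripper's body (76 mm by 85 mm) begins 54 mm behind the grasp point. The pads swing forward as they close: fully open they stand 13 mm farther back than shut.
Start: joints at [1.074, 0.276, 1.505, -0, 1.361, -0.121], TCP at [0.211, 0.535, 0.2] pointing down, gripper open.
Joint ranges: [-2.89, 2.89], [-0.75, 2.08], [0.22, 2.7], [-1.18, 4.32], [0.11, 2.71], [-2.7, 2.7]. Speed limits (rad/s): [2.57, 2.57, 3.14, 3.14, 3.14, 3.14].

## Interface

Orientations are given as a unit quaternion [w, x, y, z].
In Python, from rig import manip gives the robot as it stands.
- The arm moves only by the tool move_arm, never from a script. Its argument "deltas" is a list that holds one entry, the list of rows, each a list of 5 numbers: the shift along the tool's x, y, z normalised to -1 to 1, where 1 is 80 cm, then the turn about the tool's z normalised to -1 to 1, where 1 is 120 degrees, then the closure, from -1 (fully open) to 1 (shut). In form: [[[tx, ty, tz, twist, grip], ...]]. A call has 1 to 12 rows; each row is the pose to reach, as a shift and turn from the pose commanded when the call began, along the tool's axes at that moment; what a row does not reach only later rows make up. A row lasts 1/10 s, in which the tool goes at most 50 mm and 8.59 degrees, less where a joint would pass 70% of its speed; a pose out of reach is approached as far as the arm can. A call with a number of a shift or a turn outside -1 to 1 is refused whole. A call with a gripper value outside its range is refused whole. The fingers move at their own pace and stop on an object; "squeeze" is the grip in N (left out, the last holds). Time passes only in rows, so rows that repeat a pose let the fingers close. It gives the time, the measured TCP pose, the force, the opening and the grip force at its end, in the units of the state.
- manip.get_state(): the state, without advancing time (a new reading comes with each control period).
- manip.get_image(name): name is "scene" or "top" or "wrist"; returns the picture (400x640x3 uint8, red, green, blue); there is no depth.
- manip.camera_params(name): a dict with "fx", "fy", "cx", "cy" (pixels), "R" (3x3) and "t" (3): a world point X has camera coordinates R X + t; the wrist camera has in their place "tool_from_camera" (4x4, takes a point from camera to tool coordinates, whose origin is the TCP and whose axes are the flange's). Camera axes: x right, y down, z forward; pixel columns grow to the right and rows downward; lengths in m; the calibration is good to about 2 mm. The wrist camera is an equidistant fisheye: a pixel r from the principal point sees the ray r / f radians off the axis. A picture is of the moment at which its call begins: read the wrist's pose just before it. camera_params takes no time and is no camera call.
- manip.sign_off(): hands the job in; it is judged then, once.
The state is a dict: "clock": time; "qpos": joint angles; "qd": joint speeds; "effort": joint torques, N m; "position": TCP position; "ee_rot": TCP orientation; "contact_force": force on the tool from outside, world axes, zero at the start; "moment": the same for the moment, N m; "width": finger opening in m; "gripper_force": force on a finger pad.
Only numpy, scipy, OpenCV 4.12 (cv2) and the standard library are available. Lean on these libraries where they do the work, as an engineer would, in place of code of your own. Each camera call takes 0.05 s, during which the arm holds its last target. There are 200 camera calls.

## Working session

There is one attempt and no reset: what is moved stays moved. The work goes in short steps, Python scripts to look and compute and a tool call to move; the robot and the scene stay as the last step left them, time stands still between calls to the robot, and variables do not carry over. Pictures are saved under pics/ and viewed, at most 14 in all, crops included, and the job is handed in when it is done.

Besides the shell and the picture viewer there is one more tool, called after "Call:" by a JSON object that holds its "method" and its "body", one argument or row to a line. move_arm: Moves the arm, as the interface text tells. Scaled input: -1 to 1 covers 80 cm each way for a shift and 120 degrees each way for a turn. Its arguments: {"type":"object","properties":{"deltas":{"type":"array","items":{"type":"array","items":{"type":"array","items":{"type":"number","minimum":-1,"maximum":1}}}},"squeeze":{"type":"number"}},"required":["deltas"]}

```bash
mkdir -p pics; ls
python3 - <<'E'
from rig import manip
import cv2,numpy as np
s=manip.get_state()
print({k:np.round(v,3).tolist() for k,v in s.items()})
for n in("scene","top"):
    cv2.imwrite(f"pics/{n}0.png",manip.get_image(n)[:,:,::-1])
for n in("scene","top","wrist"):
    print(n,{k:np.round(v,4).tolist() for k,v in manip.camera_params(n).items()})
E
```

```text
pics
{'clock': 0.0, 'qpos': [1.074, 0.277, 1.506, -0.0, 1.361, -0.121], 'qd': [-0.001, -0.001, 0.001, -0.0, 0.002, -0.002], 'effort': [-0.002, -41.678, -24.581, -0.0, 0.011, -0.0], 'position': [0.211, 0.534, 0.199], 'ee_rot': [-0.0, 0.187, 0.982, -0.001], 'contact_force': [-0.091, -0.445, -0.65], 'moment': [-0.022, 0.028, 0.041], 'gripper_force': 0.0, 'width': 0.086}
scene {'fx': 372.2917, 'fy': 372.2917, 'cx': 318.6573, 'cy': 206.8182, 'R': [[0.1743, 0.9845, 0.0184], [0.6378, -0.0987, -0.7638], [-0.7502, 0.1448, -0.6452]], 't': [-0.0509, -0.2688, 1.745]}
top {'fx': 437.0192, 'fy': 437.0192, 'cx': 322.1729, 'cy': 193.3681, 'R': [[0.0163, -0.9999, 0.0036], [-0.9849, -0.0167, -0.1721], [0.1721, -0.0008, -0.9851]], 't': [-0.0443, 0.5407, 1.1976]}
wrist {'fx': 309.7069, 'fy': 309.7069, 'cx': 316.5867, 'cy': 196.7462, 'tool_from_camera': [[0.0013, -0.9454, -0.326, 0.0845], [1.0, 0.0011, 0.0005, 0.0003], [-0.0001, -0.326, 0.9454, -0.1739], [0.0, 0.0, 0.0, 1.0]]}
```

View pics/top0.png

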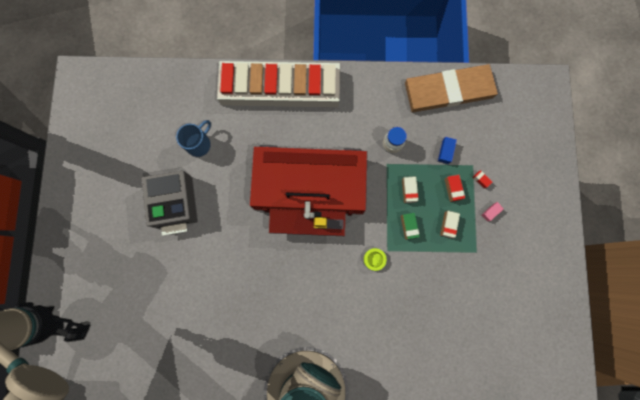

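View pics/scene0.png

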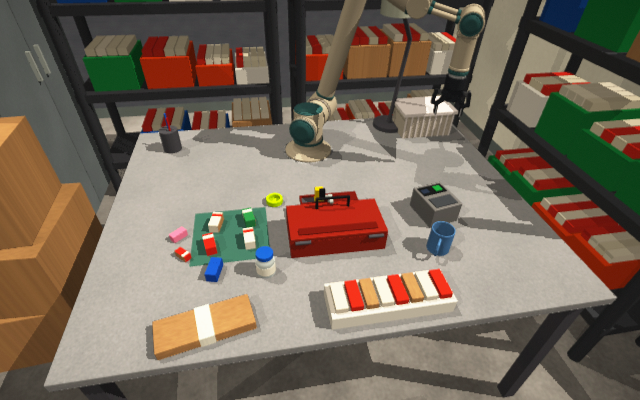

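The top view shows the case around (309,185), yellow keeper (321,223), latch pin ~(308,210), fin ~(322,215), four cartons on the mat at (410,189), (456,187), (411,226) and (451,224). The small red carton at (483,180) and the blue and pink ones are decoys. The green key is at (157,211).

```bash
cat > h.py <<'E'
from rig import manip
import cv2,numpy as np
from scipy.spatial.transform import Rotation as Ro
def pose():
    s=manip.get_state(); q=s['ee_rot']; return np.array(s['position']),Ro.from_quat([q[1],q[2],q[3],q[0]]).as_matrix()
def ray(n,u,v,P=None):
    c=manip.camera_params(n)
    if n=='wrist':
        p,R=P; T=np.array(c['tool_from_camera']); a=(u-c['cx'])/c['fx'];b=(v-c['cy'])/c['fy'];th=np.hypot(a,b)
        d=np.array([a*np.sinc(th/np.pi),b*np.sinc(th/np.pi),np.cos(th)])
        return p+R@T[:3,3],R@T[:3,:3]@d
    R=np.array(c['R']);t=np.array(c['t'])
    return -R.T@t,R.T@np.array([(u-c['cx'])/c['fx'],(v-c['cy'])/c['fy'],1])
def pt(n,u,v,z,P=None):
    o,d=ray(n,u,v,P); return o+d*(z-o[2])/d[2]
def tool(target,P=None):
    "shift in tool axes normalised by 0.8 from current pose to the target"
    p,R=P or pose(); return R.T@(np.array(target)-p)/.8
def blobs(im,mask,amin=20):
    n,l,st,c=cv2.connectedComponentsWithStats(mask.astype(np.uint8))
    out=[]
    for i in range(1,n):
        if st[i,4]>=amin:
            ys,xs=np.nonzero(l==i); out.append((st[i,4],c[i],cv2.minAreaRect(np.c_[xs,ys].astype(np.float32))))
    return out
E
python3 - <<'E'
from h import *
im=cv2.imread('pics/top0.png');hsv=cv2.cvtColor(im,cv2.COLOR_BGR2HSV)
H,S,V=[hsv[:,:,i].astype(int) for i in range(3)]
def show(nm,m,z,amin=15):
    for a,c,r in blobs(im,m,amin): 
        box=cv2.boxPoints(r); print(nm,a,c.round(1),pt('top',*c,z)[:2].round(4),[pt('top',*b,z)[:2].round(3).tolist() for b in box])
red=((H<8)|(H>172))&(S>150)&(V>70)
m=red.copy();m[:, :240]=0;m[:,380:]=0;m[:140]=0;show('case',m,.086,200)
show('yellow',(abs(H-26)<6)&(S>150)&(V>120),.121)
g=(abs(H-65)<15)&(S>120)&(V>60);show('green',g,.089)
mat=(abs(H-80)<12)&(S>60)&(V<120);show('mat',mat,0,500)
a=im[150:250,380:500];cv2.imwrite('pics/c1.png',np.hstack([cv2.resize(im[140:250,240:380],None,fx=3,fy=3,interpolation=2),cv2.resize(im[150:260,385:510],None,fx=3,fy=3,interpolation=2)]))
E
```

```text
case 7920 [307.3 185.3] [0.5565 0.0063] [[0.427, 0.162], [0.666, 0.163], [0.658, -0.159], [0.419, -0.15]]
yellow 107 [319.8 221.5] [ 0.4527 -0.0302] [[0.46, -0.011], [0.469, -0.044], [0.445, -0.05], [0.437, -0.017]]
green 128 [157.6 210.9] [0.4777 0.4127] [[0.49, 0.432], [0.496, 0.4], [0.466, 0.393], [0.46, 0.425]]
green 173 [410.3 220.7] [ 0.4627 -0.2764] [[0.48, -0.258], [0.487, -0.288], [0.445, -0.295], [0.439, -0.266]]
green 20 [413.2 237. ] [ 0.4185 -0.2835] [[0.418, -0.271], [0.424, -0.296], [0.419, -0.297], [0.413, -0.273]]
mat 5710 [429.7 208.6] [ 0.5095 -0.3524] [[0.642, -0.228], [0.647, -0.492], [0.388, -0.48], [0.384, -0.226]]
```

View pics/c1.png

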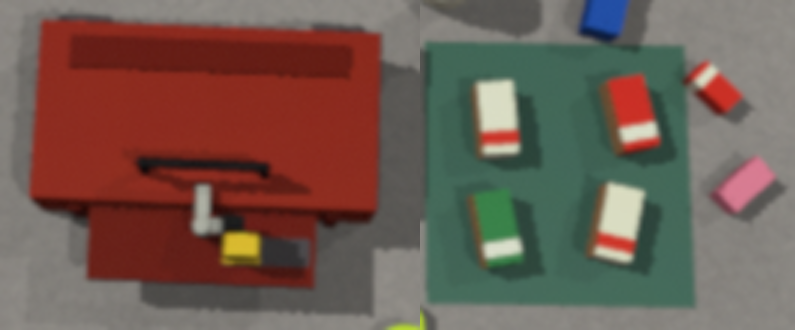

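The crop shows four cartons on the mat and a clear case/latch/keeper. Now I'll get the case's yaw and go above the keeper with the wrist camera.

Run:
```python
from h import *
f=lambda u,v,z:pt('top',240+u/3,140+v/3,z)
c=[f(42,20,.086),f(381,35,.086),f(374,215,.086),f(33,198,.086)]
print(np.round(c,3).tolist())
print('yaw front/back',[np.degrees(np.arctan2(*(a-b)[[0,1]]*np.array([-1,1]))) for a,b in((c[0],c[1]),(c[3],c[2]))])
print('key',[pt('top',157.6,210.9,.089)])
P=pose();print(P[1].round(3).tolist())
R=P[1];yaw=np.arctan2(R[1,1],R[0,1]);print('tool y heading',np.degrees(yaw))
print('shift to view', tool([.40,-.03,.30]))
```

```text
[[0.664, 0.158, 0.086], [0.655, -0.159, 0.086], [0.486, -0.152, 0.086], [0.496, 0.159, 0.086]]
yaw front/back [np.float64(-1.624709875908678), np.float64(-1.91545374213704)]
key [array([0.47786071, 0.4127204 , 0.089     ])]
[[-0.93, 0.367, -0.001], [0.367, 0.93, -0.002], [0.0, -0.002, -1.0]]
tool y heading 68.46748036769912
shift to view [-0.47891405 -0.56965565 -0.12524227]
```

Call:
{"method": "move_arm", "body": {
  "deltas": [
    [[-0.04,-0.047,-0.1,-0.03,-1],[-0.08,-0.094,-0.1,-0.06,-1],[-0.12,-0.14,-0.1,-0.09,-1],[-0.17,-0.2,-0.1,-0.12,-1],[-0.22,-0.25,-0.1,-0.166,-1],[-0.27,-0.31,-0.1,-0.166,-1],[-0.32,-0.37,-0.1,-0.166,-1],[-0.37,-0.43,-0.1,-0.166,-1],[-0.42,-0.5,-0.1,-0.166,-1],[-0.46,-0.54,-0.1,-0.166,-1],[-0.495,-0.56,-0.1,-0.166,-1],[-0.495,-0.56,-0.1,-0.166,-1]]
  ]
}}

```text
clock: 1.3
position: [0.4035, -0.0029, 0.2799]
ee_rot: [0.0, 0.014, 1.0, 0.0]
contact_force: [1.0, 1.0, 0.2]
width: 0.0856
gripper_force: 0.0
```

```bash
cat > look.py <<'E'
from h import *
import sys
P=pose();im=manip.get_image('wrist')[:,:,::-1];cv2.imwrite(f'pics/{sys.argv[1]}.png',im)
np.savez(f'pics/{sys.argv[1]}.npz',p=P[0],R=P[1])
s=manip.get_state()
print(s['clock'],P[0].round(4),'yhead',np.degrees(np.arctan2(P[1][1,1],P[1][0,1])).round(2),np.round(s['width'],4),np.round(s['contact_force'],1))
E
python3 look.py w1
```

```text
1.35 [ 0.4035 -0.0029  0.2799] yhead 88.36 0.085 [ 3.3 -4.8  1.3]
```

View pics/w1.png

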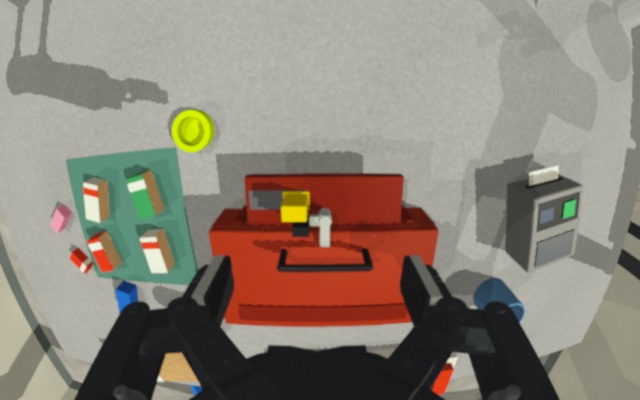

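The wrist view shows the keeper's top face near (294,200), the pin at (324,214), the fin at (301,229), the bar centre at (325,265) and the lid's front corners at (212,226) and (436,228).

Run:
```python
from h import *
P=pose();im=manip.get_image('wrist')[:,:,::-1];cv2.imwrite('pics/w2.png',im);print(P[0])
np.savez('pics/w2.npz',p=P[0],R=P[1])
hsv=cv2.cvtColor(im,cv2.COLOR_BGR2HSV);H,S,V=[hsv[:,:,i].astype(int) for i in range(3)]
y=(abs(H-27)<6)&(S>150)
for nm,m in(('yel',y&(V>100)),('yeltop',y&(V>215)),('gkey',(abs(H-65)<15)&(S>120)&(V>120))):
    for a,c,r in blobs(im,m,30):print(nm,a,c.round(1),cv2.boxPoints(r).round(1).tolist(),pt('wrist',*c,.121 if nm[0]=='y' else .089,P).round(4))
for nm,u,v,z in(('pin',324,214,.1),('finTop?',301,229,.12),('barL',283,264,.128),('barR',369,264,.128),('flL',212,226,.086),('flR',436,228,.086),('shL',246,177,.07),('shR',402,177,.07)):
    print(nm,pt('wrist',u,v,z,P).round(4))
cv2.imwrite('pics/c2.png',cv2.resize(im[165:285,200:350],None,fx=5,fy=5,interpolation=2))
```

```text
[ 0.40739674 -0.01114431  0.27948761]
yel 845 [302.9 202.9] [[289.0, 188.0], [317.0, 188.0], [317.0, 218.0], [289.0, 218.0]] [ 0.4451 -0.0289  0.121 ]
yeltop 327 [301.7 210.4] [[290.0, 204.0], [313.0, 204.0], [313.0, 217.0], [290.0, 217.0]] [ 0.4543 -0.0307  0.121 ]
gkey 66 [139.  176.1] [[130.89999389648438, 176.3000030517578], [146.6999969482422, 171.8000030517578], [147.8000030517578, 175.8000030517578], [132.10000610351562, 180.3000030517578]] [ 0.4116 -0.257   0.089 ]
gkey 447 [148.3 201.9] [[136.0, 191.39999389648438], [151.3000030517578, 186.0], [160.6999969482422, 212.6999969482422], [145.39999389648438, 218.1999969482422]] [ 0.4497 -0.2496  0.089 ]
gkey 180 [575.1 205. ] [[568.7000122070312, 214.0], [570.5999755859375, 195.0], [581.5, 196.0], [579.5999755859375, 215.10000610351562]] [0.4768 0.4122 0.089 ]
pin [ 0.4682 -0.0051  0.1   ]
finTop? [ 0.4785 -0.0329  0.12  ]
barL [ 0.522  -0.0571  0.128 ]
barR [0.5256 0.0488 0.128 ]
flL [ 0.488  -0.1574  0.086 ]
flR [0.5007 0.1485 0.086 ]
shL [ 0.4257 -0.1054  0.07  ]
shR [0.4319 0.099  0.07  ]
```

View pics/c2.png

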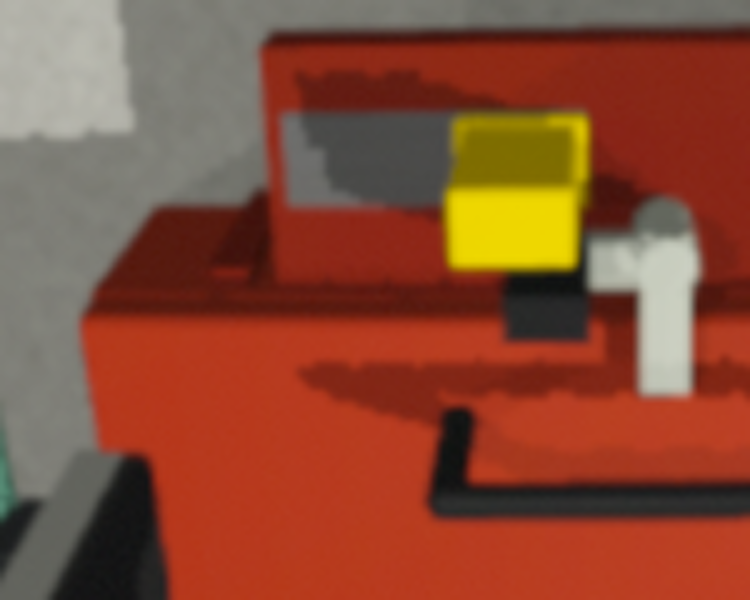

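The crop shows the keeper's top face at (289–316, 202–219), the pin at (332.6,208.6) and the fin's top at (309.3,229). All of these agree with the given sizes.

Run:
```python
from h import *
d=np.load('pics/w2.npz');P=(d['p'],d['R'])
for nm,u,v,z in(('keeper',302.7,210.7,.121),('kl',289.4,211,.121),('kr',316,211,.121),('pin',332.6,208.6,.1),('fin',309.3,228.8,.125),('barL',287.4,265,.128)):print(nm,pt('wrist',u,v,z,P).round(4))
im=cv2.imread('pics/w2.png');P0=pose();print(P0[0])
print(tool([.451,-.0295,.16]),tool([.451,-.0295,.103]))
```

```text
keeper [ 0.4547 -0.0296  0.121 ]
kl [ 0.4547 -0.0451  0.121 ]
kr [ 0.4555 -0.0143  0.121 ]
pin [0.4614 0.0057 0.1   ]
fin [ 0.4761 -0.0228  0.125 ]
barL [ 0.5235 -0.0518  0.128 ]
[ 0.40564518 -0.00671801  0.27930593]
[-0.05763408 -0.02589813  0.14924209] [-0.05760074 -0.02567271  0.22049172]
```

Call:
{"method": "move_arm", "body": {
  "deltas": [
    [[0,0,0,0,-0.3],[0,0,0,0,-0.3],[0,0,0,0,-0.3],[0,0,0,0,-0.3]]
  ],
  "squeeze": 30
}}

```text
clock: 1.8
position: [0.4031, 0.0004, 0.28]
ee_rot: [0.0, 0.013, 1.0, 0.0]
contact_force: [0.0, -0.0, -0.4]
width: 0.0556
gripper_force: 0.0
```

```bash
python3 look.py w3
python3 - <<'E'
from h import *
d=np.load('pics/w3.npz');P=(d['p'],d['R'])
im=cv2.imread('pics/w3.png');hsv=cv2.cvtColor(im,cv2.COLOR_BGR2HSV);H,S,V=[hsv[:,:,i].astype(int) for i in range(3)]
y=(abs(H-27)<6)&(S>150)
for a,c,r in blobs(im,y&(V>215),30):print(a,c,pt('wrist',*c,.121,P).round(4),cv2.boxPoints(r).round().tolist())
print(tool([.451,-.0295,.16]),tool([.451,-.0295,.103]))
E
```

```text
1.85 [4.031e-01 4.000e-04 2.800e-01] yhead 88.54 0.0557 [ 0.4 -0.4  0.7]
323 [290.32198142 213.76470588] [ 0.4538 -0.0308  0.121 ] [[279.0, 207.0], [302.0, 207.0], [302.0, 221.0], [279.0, 221.0]]
[-0.06067033 -0.03567784  0.15003368] [-0.06064578 -0.03568947  0.22128368]
```

Call:
{"method": "move_arm", "body": {
  "deltas": [
    [[-0.03,-0.018,0.05,0,-0.3],[-0.06,-0.0357,0.1,0,-0.3],[-0.0607,-0.0357,0.15,0,-0.3],[-0.0607,-0.0357,0.18,0,-0.3],[-0.0607,-0.0357,0.2,0,-0.3],[-0.0607,-0.0357,0.221,0,-0.3],[-0.0607,-0.0357,0.221,0,-0.3],[-0.0607,-0.0357,0.221,0,0.6],[-0.0607,-0.0357,0.221,0,0.6],[-0.0607,-0.0357,0.221,0,0.6],[-0.0607,-0.0357,0.221,0,0.6],[-0.0607,-0.0357,0.221,0,0.6]]
  ],
  "squeeze": 25
}}

```text
clock: 3.05
position: [0.4516, -0.0309, 0.1035]
ee_rot: [0.001, 0.014, 1.0, -0.0]
contact_force: [-0.4, 1.0, 0.6]
width: 0.0171
gripper_force: 0.0
```

```bash
python3 look.py w4; python3 -c "
from h import *
cv2.imwrite('pics/c4.png',cv2.resize(cv2.imread('pics/w4.png')[120:400,170:470],None,fx=2,fy=2))"
```

```text
3.1 [ 0.4516 -0.0309  0.1035] yhead 88.39 0.0171 [ 0.1  0.4 -0.9]
```

View pics/c4.png

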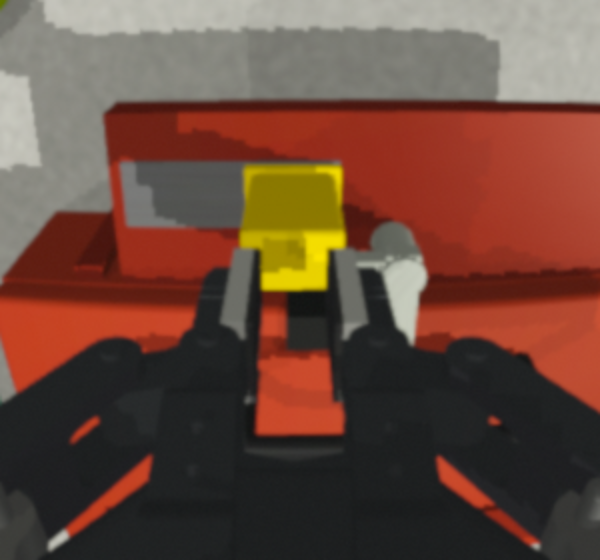

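The pads appear over or beside the keeper, with inner edges near (258,250) and (332,250) in the crop, yet the width is 17 mm. I'll project the known tool points to check.

```bash
cat >> h.py <<'E'
def projw(X,P):
    c=manip.camera_params('wrist');T=np.array(c['tool_from_camera']);p,R=P
    x=T[:3,:3].T@(R.T@(np.array(X)-p)-T[:3,3]);r=np.hypot(x[0],x[1]);th=np.arctan2(r,x[2])
    return np.array([c['cx']+c['fx']*th*x[0]/r,c['cy']+c['fy']*th*x[1]/r])
def load(n):
    d=np.load(f'pics/{n}.npz');return d['p'],d['R']
E
python3 - <<'E'
from h import *
P=load('w4');p,R=P
cr=lambda u:((u-np.array([170,120]))*2).round()
for z in(-.011,.008):
  for x in(-.011,.011):
    for y in(-.0086,.0086):print('pad',z,x,y,cr(projw(p+R@[x,y,z],P)))
# keeper triangulate: corner pixels of top face in w3 & w4 with different heights
print(manip.get_state()['width'])
for z in(.08,.09,.1,.11,.121):
  P3=load('w3')
  print(z,'w3',pt('wrist',290.3,213.8,z,P3).round(4),'w4',pt('wrist',170+146,120+130,z,P).round(4), 'edges',pt('wrist',170+120.5,250,z,P)[1].round(4),pt('wrist',170+172,250,z,P)[1].round(4))
E
```

```text
pad -0.011 -0.011 -0.0086 [263. 276.]
pad -0.011 -0.011 0.0086 [319. 276.]
pad -0.011 0.011 -0.0086 [261. 210.]
pad -0.011 0.011 0.0086 [321. 210.]
pad 0.008 -0.011 -0.0086 [265. 247.]
pad 0.008 -0.011 0.0086 [317. 247.]
pad 0.008 0.011 -0.0086 [264. 185.]
pad 0.008 0.011 0.0086 [318. 185.]
0.017147562615872698
0.08 w3 [ 0.4705 -0.035   0.08  ] w4 [ 0.4762 -0.0314  0.08  ] edges -0.0499 -0.0125
0.09 w3 [ 0.4664 -0.034   0.09  ] w4 [ 0.4707 -0.0312  0.09  ] edges -0.0488 -0.0133
0.1 w3 [ 0.4624 -0.033   0.1   ] w4 [ 0.4651 -0.031   0.1   ] edges -0.0476 -0.014
0.11 w3 [ 0.4583 -0.032   0.11  ] w4 [ 0.4596 -0.0308  0.11  ] edges -0.0465 -0.0148
0.121 w3 [ 0.4538 -0.0308  0.121 ] w4 [ 0.4535 -0.0306  0.121 ] edges -0.0453 -0.0157
```

Run:
```python
from h import *
cr=lambda u:((u-np.array([170,120]))*2).round()
P=load('w4');p,R=P
for z in(-.02,-.03,-.04,-.05,-.06):
  print(z,[cr(projw(p+R@[x,.0086,z],P)) for x in(-.011,0,.011)])
P=load('w1');p,R=P
print('open, nominal tip',[projw(p+R@[x,.043,z],P).round() for x in(-.011,.011) for z in (-.005,-.03,-.05)])
im=cv2.imread('pics/w4.png');cv2.imwrite('pics/c4b.png',cv2.resize(im[215:330,255:375],None,fx=5,fy=5,interpolation=2))
im=manip.get_image('top')[:,:,::-1];cv2.imwrite('pics/t4.png',im)
```

```text
-0.02 [array([321., 291.]), array([321., 258.]), array([322., 223.])]
-0.03 [array([322., 310.]), array([323., 276.]), array([324., 240.])]
-0.04 [array([323., 331.]), array([325., 296.]), array([326., 258.])]
-0.05 [array([325., 354.]), array([326., 318.]), array([328., 279.])]
-0.06 [array([327., 379.]), array([328., 342.]), array([330., 302.])]
open, nominal tip [array([384., 252.]), array([392., 274.]), array([400., 295.]), array([387., 220.]), array([396., 239.]), array([406., 258.])]
```

View pics/c4b.png

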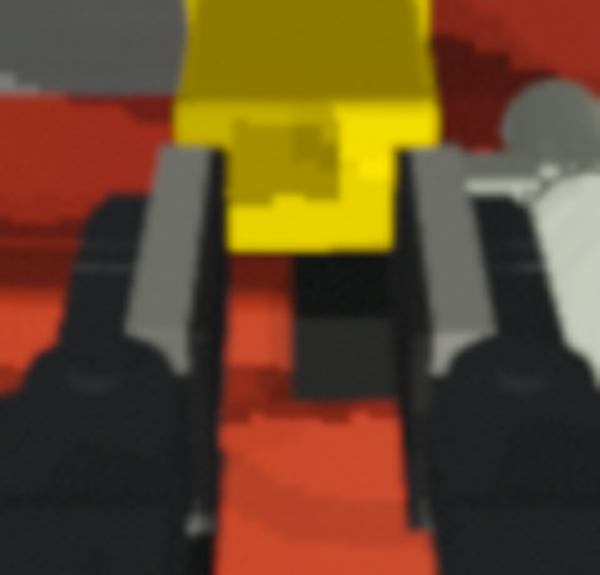

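The crop shows the fingertips (at about (290,245) and (338,245)) covering the keeper's top face. So they are above it, roughly 45 mm short of the nominal tip. I'll reopen and descend gently while watching the force.

Call:
{"method": "move_arm", "body": {
  "deltas": [
    [[0,0,0,0,-0.3],[0,0,0,0,-0.3],[0,0,0,0,-0.3],[0,0,0.006,0,-0.3],[0,0,0.012,0,-0.3],[0,0,0.018,0,-0.3],[0,0,0.024,0,-0.3],[0,0,0.03,0,-0.3],[0,0,0.03,0,-0.3]]
  ]
}}

```text
clock: 4.05
position: [0.4506, -0.0307, 0.0782]
ee_rot: [-0.001, 0.014, 1.0, 0.0]
contact_force: [-0.5, -0.1, 0.1]
width: 0.0552
gripper_force: 0.0
```

```bash
python3 look.py w5; python3 -c "
from h import *
cv2.imwrite('pics/c5.png',cv2.resize(cv2.imread('pics/w5.png')[180:350,220:420],None,fx=3,fy=3))"
```

```text
4.1 [ 0.4506 -0.0307  0.0782] yhead 88.39 0.0551 [ 0.  -0.2 -0.7]
```

View pics/c5.png

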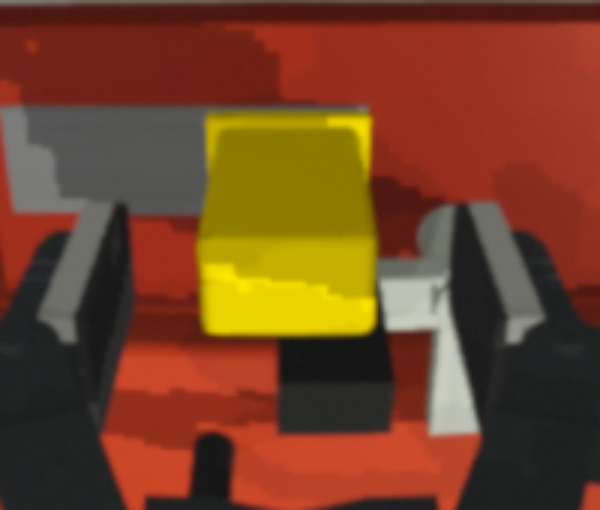

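The pads now straddle the keeper: the left one at (110,205) and the right at (470,205), with the keeper top at (290,285) between them. I'll go down 16 mm more and close.

Call:
{"method": "move_arm", "body": {
  "deltas": [
    [[0,0,0.008,0,-0.3],[0,0,0.014,0,-0.3],[0,0,0.02,0,-0.3],[0,0,0.02,0,-0.3],[0,0,0.02,0,0.7],[0,0,0.02,0,0.7],[0,0,0.02,0,0.7],[0,0,0.02,0,0.7],[0,0,0.02,0,0.7]]
  ],
  "squeeze": 25
}}

```text
clock: 5.0
position: [0.4514, -0.0312, 0.0633]
ee_rot: [0.0, 0.014, 1.0, -0.0]
contact_force: [-0.8, -2.6, 1.4]
width: 0.0293
gripper_force: 28.6
```

Call:
{"method": "move_arm", "body": {
  "deltas": [
    [[0,-0.01,0,0,0.7],[0,-0.02,0,0,0.7],[0,-0.03,0,0,0.7],[0,-0.04,0,0,0.7],[0,-0.05,0,0,0.7],[0,-0.057,0,0,0.7],[0,-0.057,0,0,0.7],[0,-0.057,0,0,0.7]]
  ]
}}

```text
clock: 5.8
position: [0.4504, -0.0763, 0.0633]
ee_rot: [0.0, 0.015, 1.0, 0.001]
contact_force: [1.2, 2.9, 4.8]
width: 0.0291
gripper_force: 29.1
```

Call:
{"method": "move_arm", "body": {
  "deltas": [
    [[0,0,0,0,-0.3],[0,0,0,0,-0.3],[0,0,0,0,-0.3],[0,0,-0.02,0,-0.3],[0,0,-0.05,0,0],[0,0,-0.09,0,1],[0,0,-0.12,0,1],[0,0,-0.15,0,1],[0,0,-0.15,0,1],[0,0,-0.15,0,1],[0,0,-0.15,0,1]]
  ]
}}

```text
clock: 6.9
position: [0.4489, -0.0762, 0.1817]
ee_rot: [-0.001, 0.014, 1.0, 0.0]
contact_force: [-0.0, 0.1, 0.6]
width: -0.0002
gripper_force: 0.0
```

```bash
python3 look.py w6
python3 - <<'E'
from h import *
cv2.imwrite('pics/c6.png',cv2.resize(cv2.imread('pics/w6.png')[140:330,200:460],None,fx=3,fy=3))
def tri(obs):
    A=[];b=[]
    for n,u,v in obs:
        o,d=ray('wrist',u,v,load(n));d/=np.linalg.norm(d);M=np.eye(3)-np.outer(d,d);A.append(M);b.append(M@o)
    return np.linalg.lstsq(np.vstack(A),np.hstack(b),rcond=None)[0].round(4)
print('fin top',tri([('w2',309.3,228.8),('w5',331.7,316)]))
E
```

```text
6.95 [ 0.4489 -0.0762  0.1817] yhead 88.39 0.0002 [-0.5 -0.7 -0.3]
fin top [ 0.4747 -0.0227  0.1282]
```

View pics/c6.png

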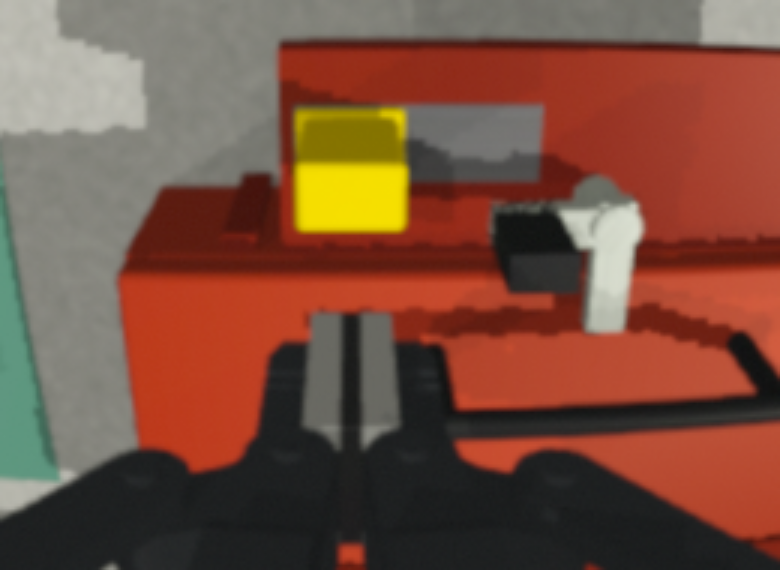

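The view shows the keeper fully at the track's end (350,170), the latch still closed and its fin top at about (545,270). The closed fingertips are at (350,315).

```bash
cat > arc.py <<'E'
from h import *
pin=np.array([.4745,.006]);
def arc(a,push=.001,side=1):
    n=np.array([np.cos(a),-np.sin(a)])*side   # from fin to finger
    f=pin+.029*np.array([-np.sin(a),-np.cos(a)])
    h=.011*abs(n[0])+.0125*abs(n[1])
    return f+n*(h+.006-push)
E
python3 - <<'E'
from arc import *
P=pose()
print(tool([.497,-.026,.1817]).round(4),tool([.497,-.026,.067]).round(4))
p=np.array([.497,-.026])
for a in(0,.2,.4,.6,.8,1.0,1.2,1.4,1.5):
    q=arc(a);print(a,q.round(4),(P[1].T@np.r_[q-p,0]/.8).round(4)[:2])
E
```

```text
[-0.0583  0.0644 -0.0002] [-0.0587  0.0642  0.1432]
0 [ 0.4905 -0.023 ] [0.0082 0.0035]
0.2 [ 0.4866 -0.0261] [ 0.0129 -0.0004]
0.4 [ 0.4816 -0.0285] [ 0.0191 -0.0037]
0.6 [ 0.4756 -0.0299] [ 0.0266 -0.0056]
0.8 [ 0.4688 -0.0297] [ 0.0351 -0.0056]
1.0 [ 0.4617 -0.0277] [ 0.0441 -0.0034]
1.2 [ 0.4549 -0.0237] [0.0526 0.0013]
1.4 [ 0.4492 -0.0178] [0.06   0.0085]
1.5 [ 0.4469 -0.0143] [0.0631 0.0129]
```

Call:
{"method": "move_arm", "body": {
  "deltas": [
    [[-0.029,0.032,0,0,1],[-0.0585,0.0643,0,0,1],[-0.0585,0.0643,0.03,0,1],[-0.0585,0.0643,0.07,0,1],[-0.0585,0.0643,0.1,0,1],[-0.0585,0.0643,0.12,0,1],[-0.0585,0.0643,0.132,0,1],[-0.0585,0.0643,0.143,0,1],[-0.0585,0.0643,0.143,0,1],[-0.0585,0.0643,0.143,0,1]]
  ]
}}

```text
clock: 7.95
position: [0.4986, -0.0264, 0.069]
ee_rot: [0.0, 0.014, 1.0, -0.0]
contact_force: [-0.6, -0.9, 0.4]
width: -0.0001
gripper_force: 0.0
```

Call:
{"method": "move_arm", "body": {
  "deltas": [
    [[0.01,0.0035,0,0,1],[0.0149,-0.0004,0,0,1],[0.021,-0.0037,0,0,1],[0.0285,-0.0056,0,0,1],[0.037,-0.0056,0,0,1],[0.046,-0.0034,0,0,1],[0.0545,0.0013,0,0,1],[0.062,0.0085,0,0,1],[0.065,0.013,0,0,1],[0.065,0.015,0,0,1],[0.065,0.0165,0,0,1],[0.065,0.0165,0,0,1]]
  ]
}}

```text
clock: 9.15
position: [0.4463, -0.0159, 0.0687]
ee_rot: [-0.0, 0.012, 1.0, -0.005]
contact_force: [0.1, -15.8, -0.9]
width: -0.0001
gripper_force: 7.8
```

```bash
python3 look.py w7
python3 - <<'E'
from h import *
cv2.imwrite('pics/c7.png',cv2.resize(cv2.imread('pics/w7.png')[140:330,200:460],None,fx=3,fy=3))
E
```

```text
9.2 [ 0.4463 -0.0159  0.0687] yhead 88.67 -0.0001 [  0.2 -16.1   0.1]
```

View pics/c7.png

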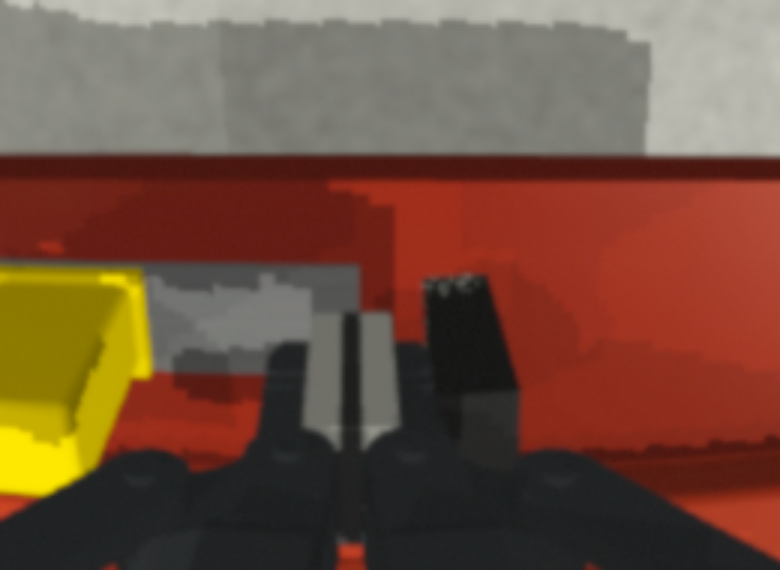

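The latch fin at (490,430) now sits on the pin's -x side, stopped at 16 N, so the latch is fully open.

Call:
{"method": "move_arm", "body": {
  "deltas": [
    [[0.065,-0.01,0,0,1],[0.065,-0.02,0,0,1],[0.03,-0.02,-0.05,0,0.5],[0,0,-0.1,0.06,0],[-0.01,0.03,-0.15,0.12,-0.2],[-0.01,0.03,-0.15,0.18,-0.2],[-0.01,0.03,-0.15,0.24,-0.2],[-0.01,0.03,-0.15,0.3,-0.2],[-0.01,0.03,-0.15,0.36,-0.2],[-0.01,0.03,-0.15,0.42,-0.2],[-0.01,0.03,-0.15,0.48,-0.2],[-0.01,0.03,-0.15,0.54,-0.2]]
  ]
}}

```text
clock: 10.4
position: [0.4532, 0.013, 0.1879]
ee_rot: [-0.002, 0.55, 0.835, -0.001]
contact_force: [-0.1, 0.7, 1.2]
width: 0.0512
gripper_force: 0.0
```

```bash
python3 look.py w8
python3 - <<'E'
from h import *
print('j',np.round(manip.get_state()['qpos'],3))
P=load('w6')
for u,v in((413,277),(380,278),(443,275)):print(pt('wrist',u,v,.128,P).round(4))
E
```

```text
10.45 [0.4532 0.013  0.1879] yhead 23.32 0.0514 [-0.4 -0.5  0.3]
j [-1.260e-01  1.020e-01  1.762e+00  1.000e-03  1.282e+00 -5.300e-01]
[0.5221 0.0096 0.128 ]
[ 0.5207 -0.0215  0.128 ]
[0.5229 0.0397 0.128 ]
```

Run:
```python
from h import *
print(tool([.522,.003,.17]).round(4),tool([.522,.003,.072]).round(4))
```

```text
[-0.0453  0.0741  0.0221] [-0.0456  0.0745  0.1446]
```

Call:
{"method": "move_arm", "body": {
  "deltas": [
    [[-0.02,0.035,0,0.07,0],[-0.0453,0.0741,0.01,0.14,0],[-0.0455,0.0743,0.022,0.209,0],[-0.0455,0.0743,0.06,0.209,0],[-0.0455,0.0743,0.1,0.209,0],[-0.0455,0.0745,0.13,0.209,0],[-0.0456,0.0745,0.1446,0.209,0],[-0.0456,0.0745,0.1446,0.209,0],[-0.0456,0.0745,0.1446,0.209,0.9],[-0.0456,0.0745,0.1446,0.209,0.9],[-0.0456,0.0745,0.1446,0.209,0.9],[-0.0456,0.0745,0.1446,0.209,0.9]]
  ],
  "squeeze": 25
}}

```text
clock: 11.65
position: [0.5243, 0.0025, 0.0743]
ee_rot: [0.0, 0.716, 0.698, 0.0]
contact_force: [-3.1, -0.3, 7.3]
width: 0.0086
gripper_force: 24.6
```

Run:
```python
import numpy as np
f=np.arctan2(.058,-.14);r=.15154
for t in np.arange(.1,1.75,.1):print(round(t,2),round((r*np.cos(f-t)+.14)/.8,4),round(-(r*np.sin(f-t)-.058)/.8,4))
```

```text
0.1 0.0081 -0.0171
0.2 0.0179 -0.0333
0.3 0.0292 -0.0485
0.4 0.042 -0.0624
0.5 0.0562 -0.075
0.6 0.0715 -0.0862
0.7 0.0879 -0.0957
0.8 0.1051 -0.1035
0.9 0.123 -0.1097
1.0 0.1415 -0.1139
1.1 0.1602 -0.1163
1.2 0.1792 -0.1169
1.3 0.198 -0.1155
1.4 0.2167 -0.1123
1.5 0.2349 -0.1072
1.6 0.2526 -0.1003
1.7 0.2694 -0.0917
```

Call:
{"method": "move_arm", "body": {
  "deltas": [
    [[0,0.0081,-0.0171,0,0.9],[0,0.0179,-0.0333,0,0.9],[0,0.0292,-0.0485,0,0.9],[0,0.042,-0.0624,0,0.9],[0,0.0562,-0.075,0,0.9],[0,0.0715,-0.0862,0,0.9],[0,0.0715,-0.0862,0,0.9]]
  ]
}}

```text
clock: 12.35
position: [0.5793, 0.0013, 0.1441]
ee_rot: [-0.002, 0.716, 0.698, -0.002]
contact_force: [-8.1, 1.6, 13.4]
width: 0.0089
gripper_force: 25.6
```

Call:
{"method": "move_arm", "body": {
  "deltas": [
    [[0,0.0164,-0.0095,0,0.9],[0,0.0336,-0.0173,0,0.9],[0,0.0515,-0.0235,0,0.9],[0,0.07,-0.0277,0,0.9],[0,0.0887,-0.0301,0,0.9],[0,0.1077,-0.0307,0,0.9],[0,0.1265,-0.0293,0,0.9],[0,0.1452,-0.0261,0,0.9],[0,0.1634,-0.021,0,0.9],[0,0.1811,-0.0141,0,0.9],[0,0.1811,-0.0141,0,0.9]]
  ]
}}

```text
clock: 13.45
position: [0.7285, -0.0022, 0.1534]
ee_rot: [0.0, 0.716, 0.698, 0.001]
contact_force: [1.8, 1.5, 0.1]
width: 0.009
gripper_force: 26.8
```

Call:
{"method": "move_arm", "body": {
  "deltas": [
    [[0,0,0,0,0.4],[0,0,0,0,0.4],[0,0,0,0,0.4],[0,0,-0.04,0,0.4],[0,0,-0.09,0,0.4],[0,0,-0.14,0,0.2],[0,0,-0.17,0,0],[-0.03,-0.04,-0.17,-0.07,-0.5],[-0.07,-0.08,-0.17,-0.14,-1],[-0.11,-0.12,-0.17,-0.21,-1],[-0.15,-0.16,-0.17,-0.28,-1]]
  ]
}}

```text
clock: 14.55
position: [0.5926, -0.1201, 0.2888]
ee_rot: [-0.001, 0.481, 0.877, -0.001]
contact_force: [1.1, -1.1, 0.6]
width: 0.0855
gripper_force: 0.0
```

Run:
```python
from h import *
print(pose()[0],tool([.43,-.355,.28]))
```

```text
[ 0.59262625 -0.12013666  0.2888017 ] [-0.13844342 -0.32914176  0.01152376]
```

Call:
{"method": "move_arm", "body": {
  "deltas": [
    [[-0.02,-0.05,0,-0.07,-1],[-0.04,-0.1,0,-0.14,-1],[-0.06,-0.15,0,-0.21,-1],[-0.09,-0.2,0,-0.28,-1],[-0.11,-0.25,0,-0.35,-1],[-0.13,-0.3,0,-0.41,-1],[-0.138,-0.329,0.0115,-0.47,-1],[-0.138,-0.329,0.0115,-0.47,-1],[-0.138,-0.329,0.0115,-0.47,-1]]
  ]
}}

```text
clock: 15.45
position: [0.4302, -0.3523, 0.2796]
ee_rot: [-0.001, 0.014, 1.0, 0.001]
contact_force: [0.2, -0.1, 0.8]
width: 0.0852
gripper_force: 0.0
```

```bash
python3 look.py w9;python3 - <<'E'
from h import *
im=manip.get_image('scene')[:,:,::-1]
w=cv2.imread('pics/w9.png')
cv2.imwrite('pics/c9.png',np.vstack([w[:,:],cv2.resize(im[150:300,160:480],(640,300))])[:600])
E
```

```text
15.5 [ 0.4302 -0.3523  0.2796] yhead 88.34 0.0853 [-1.6  0.1  0.1]
```

View pics/c9.png

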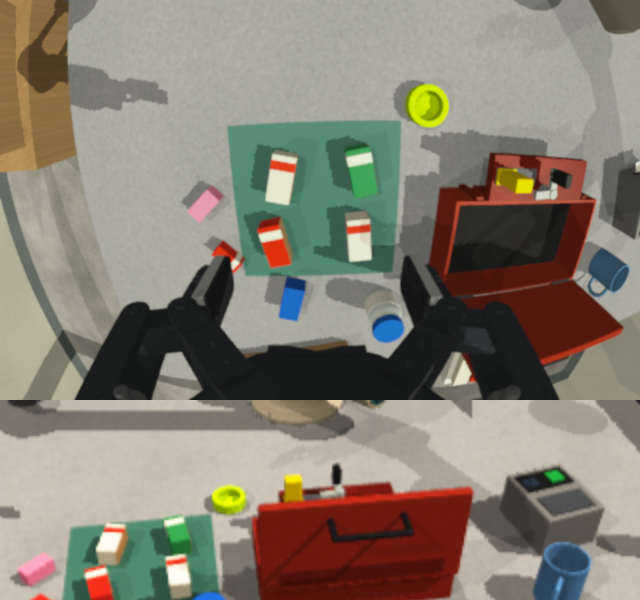

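The lid stands upright, and four cartons lie on the mat at (282,177) white, (361,170) green, (275,242) red and (358,237) white. Decoys (pink, blue, small red) lie off the mat.

```bash
cat > cart.py <<'E'
from h import *
def cartons(n,roi,z=.035):
    im=cv2.imread(f'pics/{n}.png');P=load(n);hsv=cv2.cvtColor(im,cv2.COLOR_BGR2HSV);H,S,V=[hsv[:,:,i].astype(int) for i in range(3)]
    white=(S<70)&(V>165);red=((H<7)|(H>174))&(S>120)&(V>150);gr=(abs(H-65)<10)&(S>110)&(V>100)
    m=(white|red|gr);r=np.zeros_like(m);r[roi[1]:roi[3],roi[0]:roi[2]]=1;m&=r
    m=cv2.morphologyEx(m.astype(np.uint8),cv2.MORPH_CLOSE,np.ones((3,3)))
    out=[]
    for a,c,rc in blobs(im,m,150):
        w=np.array([pt('wrist',*b,z,P)[:2] for b in cv2.boxPoints(rc)])
        e1,e2=w[1]-w[0],w[2]-w[1];L=e1 if np.hypot(*e1)>np.hypot(*e2) else e2
        col=im[int(c[1])-2:int(c[1])+3,int(c[0])-2:int(c[0])+3].mean((0,1)).round()
        ctr=w.mean(0);out.append((ctr,np.degrees(np.arctan2(L[1],L[0]))%180))
        print(a,c.round(),'ctr',ctr.round(4),'size',np.hypot(*e1).round(4),np.hypot(*e2).round(4),'axis',out[-1][1].round(1),'bgr',col)
    return out
if __name__=='__main__':
    import sys;cartons(sys.argv[1],list(map(int,sys.argv[2].split(','))))
E
python3 cart.py w9 235,125,395,275
```

```text
1255 [361. 172.] ctr [ 0.4561 -0.2887] size 0.0362 0.0735 axis 10.3 bgr [ 91. 165.  62.]
1216 [280. 179.] ctr [ 0.4631 -0.4037] size 0.0724 0.0351 axis 166.6 bgr [208. 232. 231.]
952 [359. 240.] ctr [ 0.5624 -0.2905] size 0.0346 0.0724 axis 4.9 bgr [208. 229. 228.]
887 [274. 246.] ctr [ 0.5693 -0.4206] size 0.0357 0.0735 axis 12.7 bgr [ 11.  48. 224.]
```

```bash
cat > slots.py <<'E'
from h import *
c=np.array([.577,.002]);X=np.array([.9996,-.0286]);Y=np.array([.0286,.9996])
def slot(y,x=-.015):return c+x*X+y*Y
E
python3 - <<'E'
from slots import *
print(tool([.456,-.289,.05]).round(4),tool([.456,-.289,-.02]).round(4))
for y in(-.09,-.03,.03,.09):print(slot(y))
E
```

```text
[-0.0286  0.079   0.2878] [-0.0286  0.079   0.3753]
[ 0.559432 -0.087535]
[ 0.561148 -0.027559]
[0.562864 0.032417]
[0.56458  0.092393]
```

Call:
{"method": "move_arm", "body": {
  "deltas": [
    [[-0.0286,0.079,0.05,-0.1,-0.45],[-0.0286,0.079,0.11,-0.1,-0.45],[-0.0286,0.079,0.17,-0.1,-0.45],[-0.0286,0.079,0.23,-0.1,-0.45],[-0.0286,0.079,0.285,-0.1,-0.45],[-0.0286,0.079,0.32,-0.1,-0.45],[-0.0286,0.079,0.34,-0.1,-0.45],[-0.0286,0.079,0.355,-0.1,-0.45],[-0.0286,0.079,0.37,-0.1,-0.45],[-0.0286,0.079,0.37,-0.1,-0.45],[-0.0286,0.079,0.37,-0.1,-0.45]]
  ],
  "squeeze": 25
}}

```text
clock: 16.65
position: [0.4564, -0.2904, -0.0154]
ee_rot: [0.0, -0.092, 0.996, -0.0]
contact_force: [0.2, 0.1, 0.3]
width: 0.0618
gripper_force: 0.0
```

```bash
python3 look.py w10;python3 - <<'E'
from h import *
cv2.imwrite('pics/c10.png',cv2.resize(cv2.imread('pics/w10.png')[130:330,200:430],None,fx=3,fy=3))
E
```

```text
16.7 [ 0.4564 -0.2904 -0.0154] yhead 100.52 0.0618 [ 1.3  0.2 -0.1]
```

View pics/c10.png

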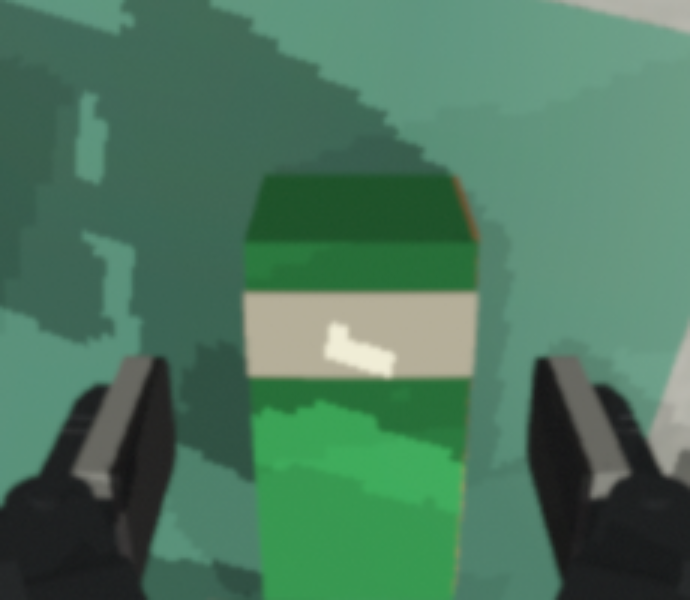

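The carton is centred between the pads: carton edges at 250/470, pads at 160/540. Lower slightly, close and lift.

Call:
{"method": "move_arm", "body": {
  "deltas": [
    [[0,0,0.005,0,-0.45],[0,0,0.008,0,-0.45],[0,0,0.008,0,0.6],[0,0,0.008,0,0.6],[0,0,0.008,0,0.6],[0,0,0.008,0,0.6],[0,0,-0.03,0,0.6],[0,0,-0.08,0,0.6],[0,0,-0.13,0,0.6],[0,0,-0.16,0,0.6],[0,0,-0.16,0,0.6]]
  ],
  "squeeze": 25
}}

```text
clock: 17.8
position: [0.458, -0.292, 0.1159]
ee_rot: [0.003, -0.092, 0.996, -0.003]
contact_force: [-0.6, -0.1, -0.2]
width: 0.0335
gripper_force: 26.2
```

Run:
```python
from slots import *
print(manip.get_state()['width'],pose()[0])
for y in(-.09,-.03,.03,.09):print(tool(np.r_[slot(y),.11]).round(4),tool(np.r_[slot(y),-.013]).round(4))
```

```text
0.0334529897348599 [ 0.45796705 -0.2920265   0.11588748]
[-0.1713  0.2282  0.0068] [-0.1705  0.2292  0.1606]
[-0.1871  0.3015  0.0064] [-0.1862  0.3025  0.1602]
[-0.2029  0.3749  0.0061] [-0.202   0.3759  0.1598]
[-0.2187  0.4482  0.0057] [-0.2178  0.4492  0.1594]
```

Call:
{"method": "move_arm", "body": {
  "deltas": [
    [[-0.06,0.02,0,0.05,0.6],[-0.12,0.06,0,0.1,0.6],[-0.17,0.12,0,0.1,0.6],[-0.2,0.18,0,0.1,0.6],[-0.21,0.24,0,0.1,0.6],[-0.217,0.3,0,0.1,0.6],[-0.217,0.36,0,0.1,0.6],[-0.2178,0.42,0,0.1,0.6],[-0.2178,0.449,0,0.1,0.6],[-0.2178,0.449,0.04,0.1,0.6],[-0.2178,0.449,0.09,0.1,0.6],[-0.2178,0.449,0.12,0.1,0.6]]
  ]
}}

```text
clock: 19.0
position: [0.5583, 0.0954, 0.0123]
ee_rot: [-0.003, 0.012, 1.0, -0.0]
contact_force: [-0.2, -0.1, 0.1]
width: 0.0337
gripper_force: 26.2
```

Run:
```python
from slots import *
print(manip.get_state()['width'],pose()[0],tool(np.r_[slot(.09),-.014]).round(4))
```

```text
0.03365965961287153 [0.55831884 0.0953578  0.0122687 ] [-0.0081 -0.0035  0.0328]
```

Call:
{"method": "move_arm", "body": {
  "deltas": [
    [[-0.004,-0.002,0.012,0,0.6],[-0.004,-0.002,0.022,0,0.6],[-0.004,-0.002,0.032,0,0.6],[-0.004,-0.002,0.032,0,0.6],[-0.004,-0.002,0.032,0,0.1],[-0.004,-0.002,0.032,0,-0.08],[-0.004,-0.002,0.032,0,-0.08],[-0.004,-0.002,0,0,-0.08],[-0.004,-0.002,-0.05,0,-0.08],[-0.004,-0.002,-0.11,0,-0.08],[-0.004,-0.002,-0.17,0,-0.3],[-0.004,-0.002,-0.2,0,-0.45]]
  ]
}}

```text
clock: 20.2
position: [0.5669, 0.0933, 0.1815]
ee_rot: [0.004, 0.013, 1.0, 0.0]
contact_force: [0.9, -0.0, -0.5]
width: 0.062
gripper_force: 0.0
```

Call:
{"method": "move_arm", "body": {
  "deltas": [
    [[0,-0.06,-0.02,0,-0.45],[0,-0.12,-0.05,0,-0.45],[0,-0.18,-0.08,0,-0.45],[0.02,-0.24,-0.12,0,-0.45],[0.05,-0.3,-0.12,0,-0.45],[0.08,-0.36,-0.12,0,-0.45],[0.12,-0.42,-0.12,0,-0.45],[0.14,-0.48,-0.12,0,-0.45],[0.14,-0.54,-0.12,0,-0.45],[0.14,-0.55,-0.12,0,-0.45],[0.14,-0.55,-0.12,0,-0.45],[0.14,-0.55,-0.12,0,-0.45]]
  ]
}}

```text
clock: 21.4
position: [0.4408, -0.3441, 0.272]
ee_rot: [0.0, 0.014, 1.0, 0.0]
contact_force: [-1.2, 0.1, 0.2]
width: 0.0621
gripper_force: 0.0
```

```bash
python3 look.py w11
python3 - <<'E'
from h import *
P=load('w11')
for q in([.645,-.49,0],[.645,-.23,0],[.385,-.23,0],[.385,-.48,0]):print(projw(q,P).round(),end=' ')
from cart import cartons
cartons('w11',[0,60,420,300])
E
```

```text
21.45 [ 0.4408 -0.3441  0.272 ] yhead 88.41 0.0626 [0.5 0.6 0.7]
[236. 272.] [386. 269.] [393. 113.] [223. 119.] 40441 [198. 156.] ctr [ 0.494  -0.5151] size 0.5569 0.3826 axis 83.8 bgr [162. 171. 171.]
1277 [273. 173.] ctr [ 0.4631 -0.4037] size 0.0726 0.0353 axis 166.1 bgr [213. 237. 235.]
3205 [ 36. 221.] ctr [ 0.543 -0.942] size 0.1414 0.2406 axis 178.7 bgr [159. 173. 177.]
1575 [ 11. 269.] ctr [ 0.6374 -1.086 ] size 0.3789 0.1561 axis 141.8 bgr [155. 178. 181.]
1023 [354. 236.] ctr [ 0.5623 -0.2902] size 0.0346 0.0728 axis 5.4 bgr [216. 238. 235.]
963 [282. 239.] ctr [ 0.5651 -0.3985] size 0.0362 0.0715 axis 9.5 bgr [ 12.  51. 228.]
633 [331. 282.] ctr [ 0.6517 -0.3163] size 0.12 0.0541 axis 91.0 bgr [115. 123. 122.]
220 [ 50. 291.] ctr [ 0.7111 -0.9688] size 0.0691 0.0592 axis 110.8 bgr [154. 168. 172.]
```

Run:
```python
from slots import *
print(tool([.5624,-.2903,-.022]).round(4))
```

```text
[-0.1498  0.0696  0.3678]
```

Call:
{"method": "move_arm", "body": {
  "deltas": [
    [[-0.05,0.025,0.03,-0.0565,-0.45],[-0.1,0.05,0.06,-0.0565,-0.45],[-0.1498,0.0696,0.12,-0.0565,-0.45],[-0.1498,0.0696,0.18,-0.0565,-0.45],[-0.1498,0.0696,0.24,-0.0565,-0.45],[-0.1498,0.0696,0.3,-0.0565,-0.45],[-0.1498,0.0696,0.335,-0.0565,-0.45],[-0.1498,0.0696,0.355,-0.0565,-0.45],[-0.1498,0.0696,0.367,-0.0565,-0.45],[-0.1498,0.0696,0.367,-0.0565,-0.45],[-0.1498,0.0696,0.367,-0.0565,0.6],[-0.1498,0.0696,0.367,-0.0565,0.6]]
  ]
}}

```text
clock: 22.65
position: [0.5637, -0.2917, -0.0198]
ee_rot: [0.001, -0.046, 0.999, -0.001]
contact_force: [-0.1, -2.1, 10.7]
width: 0.0336
gripper_force: 9.3
```

Call:
{"method": "move_arm", "body": {
  "deltas": [
    [[0,0,0,0,0.6],[0,0,0,0,0.6],[0,0,-0.03,0,0.6],[0,0,-0.08,0,0.6],[0,0,-0.13,0,0.6],[0,0,-0.17,0,0.6],[0,0,-0.17,0,0.6],[0,0,-0.17,0,0.6]]
  ]
}}

```text
clock: 23.45
position: [0.5625, -0.2915, 0.1152]
ee_rot: [0.001, -0.046, 0.999, -0.0]
contact_force: [0.6, 0.2, -1.6]
width: 0.0332
gripper_force: 26.4
```

Run:
```python
from slots import *
print(manip.get_state()['width'],pose()[0])
for z in(.11,-.014):print(tool(np.r_[slot(.03),z]).round(4))
```

```text
0.03322852742591417 [ 0.56251667 -0.29148795  0.11524809]
[-0.0377  0.4031  0.0062]
[-0.0375  0.4033  0.1612]
```

Call:
{"method": "move_arm", "body": {
  "deltas": [
    [[-0.01,0.06,0,0.03,0.6],[-0.02,0.12,0,0.0565,0.6],[-0.0375,0.18,0,0.0565,0.6],[-0.0375,0.24,0,0.0565,0.6],[-0.0375,0.3,0,0.0565,0.6],[-0.0375,0.36,0,0.0565,0.6],[-0.0375,0.4032,0,0.0565,0.6],[-0.0375,0.4032,0.04,0.0565,0.6],[-0.0375,0.4032,0.09,0.0565,0.6],[-0.0375,0.4032,0.12,0.0565,0.6],[-0.0375,0.4032,0.14,0.0565,0.6],[-0.0375,0.4032,0.155,0.0565,0.6]]
  ]
}}

```text
clock: 24.65
position: [0.5599, 0.0328, -0.0127]
ee_rot: [-0.003, 0.013, 1.0, 0.0]
contact_force: [0.1, 0.2, 0.1]
width: 0.0333
gripper_force: 26.3
```

Call:
{"method": "move_arm", "body": {
  "deltas": [
    [[0,0,0.001,0,0.6],[0,0,0.001,0,0.1],[0,0,0.001,0,-0.08],[0,0,0.001,0,-0.08],[0,0,-0.03,0,-0.08],[0,0,-0.08,0,-0.08],[0,0,-0.14,0,-0.08],[0,0,-0.2,0,-0.3],[0,-0.03,-0.24,0,-0.45],[0,-0.09,-0.27,0,-0.45],[0.02,-0.15,-0.29,0,-0.45],[0.05,-0.21,-0.31,0,-0.45]]
  ]
}}

```text
clock: 25.85
position: [0.5243, -0.1255, 0.237]
ee_rot: [0.002, 0.013, 1.0, -0.001]
contact_force: [0.2, -0.8, 0.1]
width: 0.0618
gripper_force: 0.0
```

Call:
{"method": "move_arm", "body": {
  "deltas": [
    [[0.03,-0.06,0,0,-0.45],[0.06,-0.12,0,0,-0.45],[0.08,-0.18,0,0,-0.45],[0.1,-0.24,0,0,-0.45],[0.11,-0.28,0,0,-0.45],[0.11,-0.28,0,0,-0.45],[0.11,-0.28,0,0,-0.45]]
  ]
}}

```text
clock: 26.55
position: [0.4294, -0.3458, 0.2353]
ee_rot: [0.0, 0.014, 1.0, 0.0]
contact_force: [-0.5, 0.6, 1.1]
width: 0.0616
gripper_force: 0.0
```

```bash
python3 look.py w12
python3 - <<'E'
from h import *
from cart import cartons
r=cartons('w12',[215,60,420,300])
for c,a in r:print(c.round(4),tool(np.r_[c,-.017]).round(4),'twist',round(-((a+90+90-88.4)%180-90)/120,3))
cv2.imwrite('pics/c12.png',cv2.imread('pics/w12.png'))
E
```

```text
26.6 [ 0.4294 -0.3458  0.2353] yhead 88.37 0.0615 [-0.5 -0.4 -0.1]
13449 [317.  97.] ctr [ 0.4076 -0.3441] size 0.2485 0.2195 axis 88.5 bgr [162. 172. 172.]
1465 [272. 189.] ctr [ 0.4632 -0.4036] size 0.0727 0.035 axis 166.4 bgr [211. 235. 234.]
485 [220. 233.] ctr [ 0.5203 -0.4794] size 0.0855 0.0184 axis 170.8 bgr [164. 173. 173.]
1050 [282. 258.] ctr [ 0.5654 -0.3983] size 0.036 0.0723 axis 10.1 bgr [ 13.  50. 226.]
188 [362. 292.] ctr [ 0.6287 -0.2876] size 0.0558 0.0155 axis 86.6 bgr [161. 171. 170.]
[ 0.4076 -0.3441] [0.0281 0.     0.3153] twist 0.749
[ 0.4632 -0.4036] [-0.0434 -0.0726  0.3153] twist 0.1
[ 0.5203 -0.4794] [-0.1173 -0.1653  0.3153] twist 0.063
[ 0.5654 -0.3983] [-0.171  -0.0624  0.3154] twist -0.098
[ 0.6287 -0.2876] [-0.2463  0.0779  0.3155] twist -0.735
```

View pics/c12.png

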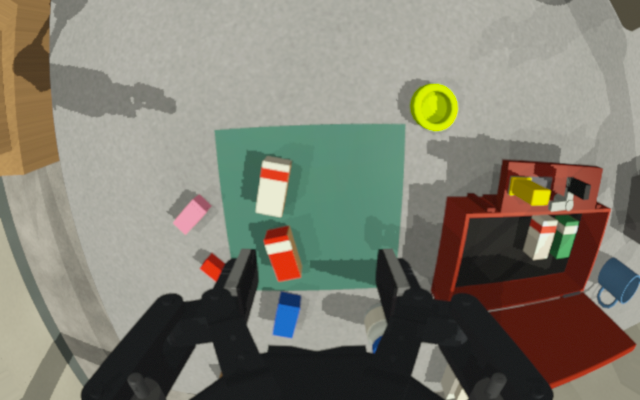

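Two cartons lie flat in the case, at (540,238) and (565,238). The red (282,253) and white (273,187) remain on the mat.

Call:
{"method": "move_arm", "body": {
  "deltas": [
    [[-0.05,-0.02,0,-0.05,-0.45],[-0.11,-0.04,0.02,-0.098,-0.45],[-0.171,-0.0624,0.06,-0.098,-0.45],[-0.171,-0.0624,0.12,-0.098,-0.45],[-0.171,-0.0624,0.18,-0.098,-0.45],[-0.171,-0.0624,0.24,-0.098,-0.45],[-0.171,-0.0624,0.28,-0.098,-0.45],[-0.171,-0.0624,0.3,-0.098,-0.45],[-0.171,-0.0624,0.315,-0.098,-0.45],[-0.171,-0.0624,0.315,-0.098,-0.45],[-0.171,-0.0624,0.315,-0.098,0.6],[-0.171,-0.0624,0.315,-0.098,0.6]]
  ]
}}

```text
clock: 27.8
position: [0.5666, -0.3992, -0.0152]
ee_rot: [0.001, -0.09, 0.996, -0.001]
contact_force: [-0.9, -0.3, 12.3]
width: 0.0335
gripper_force: 12.0
```

Call:
{"method": "move_arm", "body": {
  "deltas": [
    [[0,0,0,0,0.6],[0,0,0,0,0.6],[0,0,-0.03,0,0.6],[0,0,-0.08,0,0.6],[0,0,-0.13,0,0.6],[0,0,-0.17,0,0.6],[0,0,-0.17,0,0.6],[0,0,-0.17,0,0.6]]
  ]
}}

```text
clock: 28.6
position: [0.5653, -0.399, 0.1197]
ee_rot: [0.001, -0.089, 0.996, -0.001]
contact_force: [-0.3, 0.6, -0.7]
width: 0.0336
gripper_force: 25.8
```

Run:
```python
from slots import *
print(manip.get_state()['width'],pose()[0])
for z in(.11,-.01):print(tool(np.r_[slot(-.03),z]).round(4))
```

```text
0.033615126640314845 [ 0.56533299 -0.39895826  0.11967877]
[-0.0775  0.4578  0.0116]
[-0.0774  0.458   0.1616]
```

Call:
{"method": "move_arm", "body": {
  "deltas": [
    [[-0.01,0.06,0,0.05,0.6],[-0.02,0.12,0,0.098,0.6],[-0.05,0.18,0,0.098,0.6],[-0.0775,0.24,0,0.098,0.6],[-0.0775,0.3,0,0.098,0.6],[-0.0775,0.36,0,0.098,0.6],[-0.0775,0.42,0,0.098,0.6],[-0.0775,0.458,0,0.098,0.6],[-0.0775,0.458,0.05,0.098,0.6],[-0.0775,0.458,0.1,0.098,0.6],[-0.0775,0.458,0.135,0.098,0.6],[-0.0775,0.458,0.154,0.098,0.6]]
  ]
}}

```text
clock: 29.8
position: [0.5568, -0.0263, -0.0088]
ee_rot: [-0.004, 0.013, 1.0, 0.001]
contact_force: [-0.3, 0.8, -1.1]
width: 0.0335
gripper_force: 25.7
```

Call:
{"method": "move_arm", "body": {
  "deltas": [
    [[0,0,0.006,0,0.6],[0,0,0.006,0,0.6],[0,0,0.006,0,0.1],[0,0,0.006,0,-0.08],[0,0,0.006,0,-0.08],[0,0,-0.03,0,-0.08],[0,0,-0.08,0,-0.08],[0,0,-0.14,0,-0.08],[0,0,-0.2,0,-0.3],[0,-0.05,-0.24,0,-0.45],[0.02,-0.11,-0.27,0,-0.45],[0.05,-0.17,-0.3,0,-0.45]]
  ]
}}

```text
clock: 31.0
position: [0.5246, -0.1506, 0.2306]
ee_rot: [0.001, 0.012, 1.0, -0.001]
contact_force: [0.1, -0.9, -0.6]
width: 0.0619
gripper_force: 0.0
```

Call:
{"method": "move_arm", "body": {
  "deltas": [
    [[0.03,-0.06,0,0,-0.45],[0.06,-0.12,0,0,-0.45],[0.08,-0.18,0,0,-0.45],[0.1,-0.24,0,0,-0.45],[0.11,-0.28,0,0,-0.45],[0.11,-0.28,0,0,-0.45],[0.11,-0.28,0,0,-0.45]]
  ]
}}

```text
clock: 31.7
position: [0.4297, -0.3713, 0.2285]
ee_rot: [-0.0, 0.014, 1.0, 0.001]
contact_force: [-0.5, 0.4, -0.9]
width: 0.0619
gripper_force: 0.0
```

```bash
python3 look.py w13
python3 - <<'E'
from h import *
from cart import cartons
r=cartons('w13',[190,60,420,300])
for c,a in r:print(c.round(4),tool(np.r_[c,-.017]).round(4),'twist',round(-((a+90+90-88.4)%180-90)/120,3))
E
```

```text
31.75 [ 0.4297 -0.3713  0.2285] yhead 88.37 0.0621 [0.3 0.1 0.4]
16478 [291.  99.] ctr [ 0.3816 -0.3858] size 0.2771 0.1683 axis 87.8 bgr [159. 168. 168.]
1530 [291. 190.] ctr [ 0.4629 -0.4039] size 0.0718 0.035 axis 166.1 bgr [207. 231. 230.]
2249 [211. 253.] ctr [ 0.5564 -0.5186] size 0.0736 0.1511 axis 172.3 bgr [137. 145. 145.]
[ 0.3816 -0.3858] [ 0.06   -0.0214  0.3071] twist -0.745
[ 0.4629 -0.4039] [-0.0421 -0.0414  0.3071] twist 0.103
[ 0.5564 -0.5186] [-0.1628 -0.1816  0.3068] twist 0.051
```

Call:
{"method": "move_arm", "body": {
  "deltas": [
    [[-0.0421,-0.0414,0.02,0.05,-0.45],[-0.0421,-0.0414,0.08,0.103,-0.45],[-0.0421,-0.0414,0.14,0.103,-0.45],[-0.0421,-0.0414,0.2,0.103,-0.45],[-0.0421,-0.0414,0.26,0.103,-0.45],[-0.0421,-0.0414,0.29,0.103,-0.45],[-0.0421,-0.0414,0.307,0.103,-0.45],[-0.0421,-0.0414,0.307,0.103,-0.45],[-0.0421,-0.0414,0.307,0.103,0.6],[-0.0421,-0.0414,0.307,0.103,0.6],[-0.0421,-0.0414,0.307,0.103,0.6],[-0.0421,-0.0414,0.307,0.103,0.6]]
  ]
}}

```text
clock: 32.95
position: [0.4646, -0.406, -0.0143]
ee_rot: [0.002, 0.121, 0.993, -0.001]
contact_force: [0.6, 1.0, 7.0]
width: 0.0334
gripper_force: 26.7
```

Call:
{"method": "move_arm", "body": {
  "deltas": [
    [[0,0,0,0,0.6],[0,0,-0.03,0,0.6],[0,0,-0.08,0,0.6],[0,0,-0.13,0,0.6],[0,0,-0.17,0,0.6],[0,0,-0.17,0,0.6],[0,0,-0.17,0,0.6]]
  ]
}}

```text
clock: 33.65
position: [0.4632, -0.405, 0.1205]
ee_rot: [0.001, 0.121, 0.993, -0.001]
contact_force: [-0.7, 0.0, -1.5]
width: 0.0333
gripper_force: 25.8
```

Run:
```python
from slots import *
print(manip.get_state()['width'],pose()[0])
for z in(.11,-.009):print(tool(np.r_[slot(-.09),z]).round(4))
```

```text
0.03331222247940382 [ 0.46316682 -0.40503394  0.12054613]
[-0.0217  0.4142  0.0128]
[-0.0215  0.4143  0.1615]
```

Call:
{"method": "move_arm", "body": {
  "deltas": [
    [[-0.02,0.06,0,-0.05,0.6],[-0.0216,0.12,0,-0.103,0.6],[-0.0216,0.18,0,-0.103,0.6],[-0.0216,0.24,0,-0.103,0.6],[-0.0216,0.3,0,-0.103,0.6],[-0.0216,0.36,0,-0.103,0.6],[-0.0216,0.4142,0,-0.103,0.6],[-0.0216,0.4142,0,-0.103,0.6],[-0.0216,0.4142,0.05,-0.103,0.6],[-0.0216,0.4142,0.1,-0.103,0.6],[-0.0216,0.4142,0.135,-0.103,0.6],[-0.0216,0.4142,0.154,-0.103,0.6]]
  ]
}}

```text
clock: 34.85
position: [0.5555, -0.087, -0.0079]
ee_rot: [-0.004, 0.013, 1.0, 0.001]
contact_force: [0.9, -0.5, -0.8]
width: 0.0334
gripper_force: 25.8
```

Call:
{"method": "move_arm", "body": {
  "deltas": [
    [[0,0,0.006,0,0.6],[0,0,0.006,0,0.6],[0,0,0.006,0,0.1],[0,0,0.006,0,-0.08],[0,0,0.006,0,-0.08],[0,0,-0.03,0,-0.08],[0,0,-0.08,0,-0.08],[0,0,-0.14,0,-0.08],[0.03,0,-0.19,0,-0.08],[0.08,0.03,-0.25,0,0.2],[0.12,0.06,-0.27,0,0.2],[0.12,0.09,-0.27,0,0.2]]
  ]
}}

```text
clock: 36.05
position: [0.4632, -0.0126, 0.2157]
ee_rot: [0.002, 0.014, 1.0, -0.001]
contact_force: [0.4, 0.6, 0.3]
width: 0.0342
gripper_force: 0.0
```

```bash
python3 look.py w14
python3 - <<'E'
from slots import *
P=load('w14')
for y in(-.09,-.03,.03,.09):print(y,projw(np.r_[slot(y),.039],P).round(),pose()[0].round(3))
cv2.imwrite('pics/c14.png',cv2.imread('pics/w14.png'))
E
```

```text
36.1 [ 0.4632 -0.0126  0.2157] yhead 88.4 0.0338 [0.1 3.1 0.2]
-0.09 [260. 241.] [ 0.463 -0.008  0.215]
-0.03 [307. 242.] [ 0.463 -0.008  0.215]
0.03 [354. 242.] [ 0.463 -0.008  0.215]
0.09 [399. 241.] [ 0.463 -0.008  0.215]
```

View pics/c14.png

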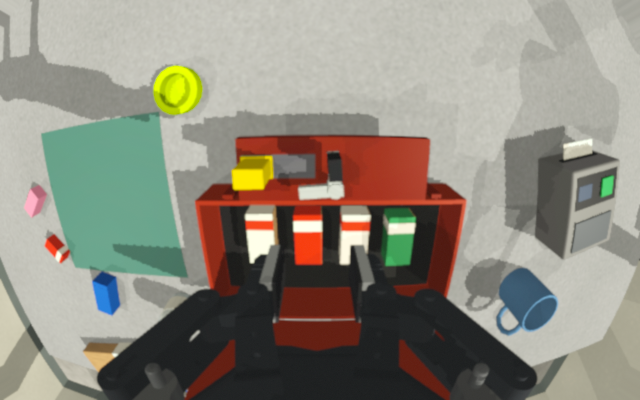

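All four cartons lie flat and parallel in the case, at (261,236), (308,236), (353,236) and (398,237). The mat is empty. Now I'll regrip the bar and close the lid.

Call:
{"method": "move_arm", "body": {
  "deltas": [
    [[0,0,-0.06,0.06,0.4],[-0.02,0,-0.11,0.13,0.4],[-0.06,0,-0.11,0.2,0.4],[-0.12,0,-0.11,0.27,0.4],[-0.18,0,-0.11,0.34,0.4],[-0.23,0,-0.11,0.41,0.4],[-0.28,0,-0.11,0.48,0.4],[-0.32,0,-0.11,0.55,0.4],[-0.33,0,-0.11,0.62,0.4],[-0.33,0,-0.11,0.69,0.4],[-0.33,0,-0.11,0.75,0.4],[-0.33,0,-0.11,0.75,0.4]]
  ]
}}

```text
clock: 37.3
position: [0.7293, -0.0198, 0.2993]
ee_rot: [-0.0, 0.716, 0.698, -0.0]
contact_force: [0.1, -0.2, -0.2]
width: 0.0256
gripper_force: 0.0
```

Run:
```python
from h import *
P=pose();print(P[0],np.degrees(np.arctan2(P[1][1,1],P[1][0,1])),tool([.7285,-.0022,.1534]).round(4))
```

```text
[ 0.72928034 -0.01984101  0.29932663] -1.4735258862500378 [ 0.022  -0.0013  0.1824]
```

Call:
{"method": "move_arm", "body": {
  "deltas": [
    [[0.022,-0.001,0.03,0,0.4],[0.022,-0.001,0.08,0,0.4],[0.022,-0.001,0.12,0,0.4],[0.022,-0.001,0.15,0,0.4],[0.022,-0.001,0.17,0,0.4],[0.022,-0.001,0.182,0,0.4],[0.022,-0.001,0.182,0,0.4],[0.022,-0.001,0.182,0,0.9],[0.022,-0.001,0.182,0,0.9],[0.022,-0.001,0.182,0,0.9],[0.022,-0.001,0.182,0,0.9]]
  ],
  "squeeze": 25
}}

```text
clock: 38.4
position: [0.7276, -0.002, 0.1545]
ee_rot: [-0.001, 0.716, 0.698, -0.001]
contact_force: [-5.6, -0.4, -3.9]
width: 0.0088
gripper_force: 24.3
```

Run:
```python
import numpy as np
f=np.arctan2(.058,-.14);r=.15154
g=lambda t:np.array([(r*np.cos(f-t)+.14)/.8,-(r*np.sin(f-t)-.058)/.8])
for t in np.arange(1.5,-.05,-.1):print(round(t,2),(g(t)-g(1.6)).round(4),(g(t)-g(.6)).round(4))
```

```text
1.5 [-0.0176 -0.0069] [ 0.1634 -0.021 ]
1.4 [-0.0359 -0.012 ] [ 0.1452 -0.0261]
1.3 [-0.0545 -0.0152] [ 0.1265 -0.0294]
1.2 [-0.0734 -0.0166] [ 0.1077 -0.0307]
1.1 [-0.0923 -0.016 ] [ 0.0887 -0.0302]
1.0 [-0.1111 -0.0136] [ 0.07   -0.0278]
0.9 [-0.1296 -0.0093] [ 0.0515 -0.0235]
0.8 [-0.1475 -0.0032] [ 0.0336 -0.0174]
0.7 [-0.1647  0.0046] [ 0.0164 -0.0095]
0.6 [-0.1811  0.0142] [-0.  0.]
0.5 [-0.1964  0.0253] [-0.0153  0.0111]
0.4 [-0.2105  0.0379] [-0.0295  0.0237]
0.3 [-0.2233  0.0518] [-0.0423  0.0377]
0.2 [-0.2347  0.067 ] [-0.0536  0.0528]
0.1 [-0.2445  0.0832] [-0.0634  0.069 ]
-0.0 [-0.2526  0.1003] [-0.0715  0.0861]
```

Bar regripped. Reverse the arc.

Call:
{"method": "move_arm", "body": {
  "deltas": [
    [[0,-0.0176,-0.0069,0,0.9],[0,-0.0359,-0.012,0,0.9],[0,-0.0545,-0.0152,0,0.9],[0,-0.0734,-0.0166,0,0.9],[0,-0.0923,-0.016,0,0.9],[0,-0.1111,-0.0136,0,0.9],[0,-0.1296,-0.0093,0,0.9],[0,-0.1475,-0.0032,0,0.9],[0,-0.1647,0.0046,0,0.9],[0,-0.1811,0.0142,0,0.9],[0,-0.1811,0.0142,0,0.9]]
  ]
}}

```text
clock: 39.5
position: [0.5843, 0.0012, 0.1459]
ee_rot: [0.002, 0.716, 0.698, 0.001]
contact_force: [-5.8, -0.9, 6.3]
width: 0.0088
gripper_force: 26.0
```

Call:
{"method": "move_arm", "body": {
  "deltas": [
    [[0,-0.0153,0.0111,0,0.9],[0,-0.0295,0.0237,0,0.9],[0,-0.0423,0.0377,0,0.9],[0,-0.0536,0.0528,0,0.9],[0,-0.0634,0.069,0,0.9],[0,-0.069,0.08,0,0.9],[0,-0.0715,0.0861,0,0.9],[0,-0.0715,0.088,0,0.9],[0,-0.0715,0.088,0,0.9]]
  ]
}}

```text
clock: 40.4
position: [0.5245, 0.0027, 0.0733]
ee_rot: [-0.001, 0.716, 0.698, -0.002]
contact_force: [-8.7, -1.0, 3.8]
width: 0.0091
gripper_force: 27.3
```

Call:
{"method": "move_arm", "body": {
  "deltas": [
    [[0,0,0.004,0,0.9],[0,0,0.004,0,0.9]]
  ]
}}

```text
clock: 40.6
position: [0.5241, 0.0027, 0.072]
ee_rot: [-0.001, 0.716, 0.698, -0.002]
contact_force: [-12.4, -2.4, 16.1]
width: 0.0088
gripper_force: 28.5
```

Call:
{"method": "move_arm", "body": {
  "deltas": [
    [[0,0,0.004,0,0.9],[0,0,0.0,0,0.4],[0,0,0.0,0,0.3],[0,0,0.0,0,0.3],[0,0,-0.05,0,0.3],[0,0,-0.1,0,0.3],[0,0,-0.14,-0.07,0.6],[0,0,-0.14,-0.14,1],[0,0,-0.14,-0.21,1],[0,0,-0.14,-0.28,1],[0,0,-0.14,-0.35,1]]
  ]
}}

```text
clock: 41.7
position: [0.5276, 0.0033, 0.1816]
ee_rot: [0.0, 0.416, 0.909, 0.0]
contact_force: [0.6, -0.3, 0.2]
width: -0.0002
gripper_force: 0.0
```

Run:
```python
from h import *
im=manip.get_image('top')[:,:,::-1]; cv2.imwrite('pics/t2.png',im)
a=cv2.imread('pics/top0.png')
r=lambda i:((i[:,:,2].astype(int)-i[:,:,1]>60))
for i in(a,im):
    m=r(i)[120:240,245:375];ys,xs=np.nonzero(m);print(m.sum(),ys.min()+120,ys.max()+120,xs.min()+245,xs.max()+245)
```

```text
7635 147 234 250 366
4148 147 234 250 366
```

Run:
```python
from arc import *
P=pose();print(P[0],np.degrees(np.arctan2(P[1][1,1],P[1][0,1])));print(tool([.444,.034,.18]).round(4),tool([.444,.034,.1]).round(4))
th=np.radians(88.4);R=np.array([[-np.sin(th),np.cos(th)],[np.cos(th),np.sin(th)]]).T  # columns tool x,y
R=np.array([[-np.sin(th),np.cos(th)],[np.cos(th),np.sin(th)]])
p=np.array([.444,.034])
for a in(1.5,1.35,1.2,1.05,.9,.75,.6,.45,.3,.15,0,-.05):
    q=arc(a,.001,-1);print(a,q.round(4),(R.T@(q-p)/.8).round(4))
```

```text
[0.52759119 0.00327916 0.18148319] 41.064918049501124
[ 0.0976 -0.0536  0.0018] [ 0.0976 -0.0536  0.1018]
1.5 [0.4443 0.0221] [-0.0008 -0.0148]
1.35 [0.4419 0.0188] [ 0.0021 -0.0191]
1.2 [0.44   0.0147] [ 0.0043 -0.0242]
1.05 [0.4387 0.0101] [ 0.0057 -0.0301]
0.9 [0.4383 0.0049] [ 0.0061 -0.0365]
0.75 [ 0.439  -0.0005] [ 0.0051 -0.0433]
0.6 [ 0.4407 -0.006 ] [ 0.0028 -0.0501]
0.45 [ 0.4436 -0.0113] [-0.001  -0.0566]
0.3 [ 0.4476 -0.016 ] [-0.0062 -0.0624]
0.15 [ 0.4526 -0.02  ] [-0.0127 -0.0672]
0 [ 0.4585 -0.023 ] [-0.0201 -0.0707]
-0.05 [ 0.4594 -0.0238] [-0.0212 -0.0717]
```

Call:
{"method": "move_arm", "body": {
  "deltas": [
    [[0.03,-0.017,0,-0.07,1],[0.06,-0.035,0,-0.14,1],[0.09,-0.05,0,-0.21,1],[0.0976,-0.0536,0,-0.28,1],[0.0976,-0.0536,0,-0.35,1],[0.0976,-0.0536,0,-0.394,1],[0.0976,-0.0536,0.04,-0.394,1],[0.0976,-0.0536,0.08,-0.394,1],[0.0976,-0.0536,0.11,-0.394,1],[0.0976,-0.0536,0.13,-0.394,1],[0.0976,-0.0536,0.14,-0.394,1],[0.0976,-0.0536,0.14,-0.394,1]]
  ]
}}

```text
clock: 42.95
position: [0.4431, 0.0349, 0.0688]
ee_rot: [-0.001, 0.02, 1.0, 0.0]
contact_force: [-0.1, -0.3, -0.0]
width: -0.0
gripper_force: 0.0
```

Call:
{"method": "move_arm", "body": {
  "deltas": [
    [[0,-0.0148,0,0,1],[0.0021,-0.0191,0,0,1],[0.0043,-0.0242,0,0,1],[0.0057,-0.0301,0,0,1],[0.0061,-0.0365,0,0,1],[0.0051,-0.0433,0,0,1],[0.0028,-0.0501,0,0,1],[-0.001,-0.0566,0,0,1],[-0.0062,-0.0624,0,0,1],[-0.0127,-0.0672,0,0,1],[-0.018,-0.0707,0,0,1],[-0.0205,-0.0712,0,0,1]]
  ]
}}

```text
clock: 44.15
position: [0.4567, -0.0232, 0.0695]
ee_rot: [-0.002, 0.019, 1.0, -0.0]
contact_force: [-6.8, 0.9, 5.1]
width: 0.0004
gripper_force: 3.1
```

Call:
{"method": "move_arm", "body": {
  "deltas": [
    [[-0.001,0,0,0,1],[-0.002,0,0,0,1],[-0.003,0,0,0,1],[-0.003,0,0,0,1]]
  ]
}}

```text
clock: 44.55
position: [0.4566, -0.0232, 0.0695]
ee_rot: [-0.003, 0.019, 1.0, -0.001]
contact_force: [-8.9, -1.7, 6.2]
width: 0.0001
gripper_force: 4.0
```

Call:
{"method": "move_arm", "body": {
  "deltas": [
    [[0.015,0,0,0,1],[0.025,0,0,0,1],[0.025,0,-0.04,0,1],[0.025,0,-0.1,0,0.3],[0.025,-0.03,-0.12,0,-0.3],[0.01,-0.066,-0.12,0,-0.3],[0.008,-0.066,-0.12,0,-0.3],[0.008,-0.066,-0.12,0,-0.3],[0.008,-0.066,-0.12,0,-0.3]]
  ]
}}

```text
clock: 45.45
position: [0.4509, -0.0747, 0.1653]
ee_rot: [-0.0, 0.019, 1.0, 0.0]
contact_force: [-0.7, 0.1, 0.4]
width: 0.0556
gripper_force: 0.0
```

```bash
python3 look.py w15
python3 - <<'E'
from h import *
im=cv2.imread('pics/w15.png');P=load('w15');hsv=cv2.cvtColor(im,cv2.COLOR_BGR2HSV);H,S,V=[hsv[:,:,i].astype(int) for i in range(3)]
y=(abs(H-27)<6)&(S>150)
for nm,m in(('top',y&(V>215)),('all',y&(V>100))):
  for a,c,r in blobs(im,m,60):
    b=cv2.boxPoints(r);print(nm,a,c.round(1),[pt('wrist',*q,.121,P)[:2].round(4).tolist() for q in b])
print(tool([.4504,-.0763,.0633]).round(4))
# fin: dark blob near expectation
for nm,q in(('fin closed',[.4747,-.0227,.128]),('pin',[.4745,.006,.097]),('arm tip',[.505,.005,.096])):print(nm,projw(q,P).round(),im[tuple(projw(q,P).round().astype(int)[::-1])])
u=projw([.4747,-.0227,.128],P).astype(int)
d=np.zeros(V.shape,bool);d[u[1]-25:u[1]+25,u[0]-35:u[0]+35]=1
for a,c,r in blobs(im,d&(V<75)&(S<90),30):print('dark',a,c.round(1),cv2.boxPoints(r).round().tolist(),pt('wrist',*c,.128,P).round(4))
for a,c,r in blobs(im,d&(V>130)&(S<60),20):print('steel',a,c.round(1),cv2.boxPoints(r).round().tolist(),pt('wrist',*c,.097,P).round(4))
E
```

```text
45.5 [ 0.4509 -0.0747  0.1653] yhead 87.79 0.0556 [-1.2 -0.4  0. ]
top 820 [314.8 210.4] [[0.4438, -0.0893], [0.4448, -0.0616], [0.4628, -0.0619], [0.4618, -0.0903]]
all 1756 [314.8 200.2] [[0.4267, -0.089], [0.4278, -0.0597], [0.4629, -0.0604], [0.4617, -0.0911]]
[ 0.0003 -0.0022  0.1275]
fin closed [384. 238.] [47 50 49]
pin [409. 220.] [204 219 214]
arm tip [405. 250.] [175 189 184]
dark 752 [380.7 228.5] [[365.0, 214.0], [396.0, 214.0], [396.0, 243.0], [365.0, 243.0]] [ 0.4668 -0.0258  0.128 ]
dark 88 [375.1 255.8] [[372.0, 261.0], [372.0, 249.0], [380.0, 249.0], [380.0, 261.0]] [ 0.4906 -0.0292  0.128 ]
steel 771 [405.5 230.1] [[389.0, 214.0], [415.0, 207.0], [426.0, 251.0], [400.0, 258.0]] [0.4843 0.0037 0.097 ]
```

Call:
{"method": "move_arm", "body": {
  "deltas": [
    [[0,-0.0015,0.03,-0.005,-0.3],[0,-0.0015,0.07,-0.005,-0.3],[0,-0.0015,0.1,-0.005,-0.3],[0,-0.0015,0.1275,-0.005,-0.3],[0,-0.0015,0.1275,-0.005,-0.3],[0,-0.0015,0.1275,-0.005,0.7],[0,-0.0015,0.1275,-0.005,0.7],[0,-0.0015,0.1275,-0.005,0.7],[0,-0.0015,0.1275,-0.005,0.7],[0,-0.0015,0.1275,-0.005,0.7]]
  ],
  "squeeze": 25
}}

```text
clock: 46.5
position: [0.4524, -0.0765, 0.0648]
ee_rot: [0.001, 0.014, 1.0, 0.0]
contact_force: [-0.4, 2.2, 5.8]
width: 0.0292
gripper_force: 29.9
```

Call:
{"method": "move_arm", "body": {
  "deltas": [
    [[0,0.01,0,0,0.7],[0,0.02,0,0,0.7],[0,0.03,0,0,0.7],[0,0.04,0,0,0.7],[0,0.05,0,0,0.7],[0,0.056,0,0,0.7],[0,0.059,0,0,0.7],[0,0.06,0,0,0.7],[0,0.06,0,0,0.7]]
  ]
}}

```text
clock: 47.4
position: [0.4535, -0.0314, 0.0648]
ee_rot: [0.001, 0.013, 1.0, -0.003]
contact_force: [-1.7, -6.1, 6.1]
width: 0.0292
gripper_force: 30.0
```

Call:
{"method": "move_arm", "body": {
  "deltas": [
    [[0,0.058,0,0,0.7],[0,0.057,0,0,0],[0,0.057,0,0,-0.3],[0,0.057,0,0,-0.3],[0,0.057,-0.04,0,-0.3],[0,0.057,-0.09,0,-0.3],[0,0.057,-0.13,0,-0.3],[0,0.057,-0.13,0,-0.3],[0,0.057,-0.13,0,-0.3]]
  ]
}}

```text
clock: 48.3
position: [0.4544, 0.0166, 0.1683]
ee_rot: [0.001, 0.014, 1.0, -0.0]
contact_force: [-0.6, -0.2, -0.0]
width: 0.0556
gripper_force: 0.0
```

```bash
python3 look.py w16
python3 - <<'E'
from h import *
P=load('w16');im=cv2.imread('pics/w16.png');hsv=cv2.cvtColor(im,cv2.COLOR_BGR2HSV);H,S,V=[hsv[:,:,i].astype(int) for i in range(3)]
y=(abs(H-27)<6)&(S>150)
for nm,m in(('all',y&(V>100)),):
  for a,c,r in blobs(im,m,60):
    b=cv2.boxPoints(r);print(nm,a,c.round(1),[pt('wrist',*q,.121,P)[:2].round(4).tolist() for q in b])
u=projw([.4747,-.0227,.128],P).astype(int)
d=np.zeros(V.shape,bool);d[u[1]-25:u[1]+25,u[0]-35:u[0]+35]=1
for a,c,r in blobs(im,d&(V<75)&(S<90),30):b=cv2.boxPoints(r);print('fin',a,[pt('wrist',*q,.128,P)[:2].round(4).tolist() for q in b])
for a,c,r in blobs(im,(V>120)&(S<60)&(np.abs(np.arange(640)-u[0]-25)[None]<25)&(np.abs(np.arange(400)-u[1])[:,None]<30),60):
    print('steel',a,c,[pt('wrist',*q,.097,P)[:2].round(4).tolist() for q in cv2.boxPoints(r)])
print(tool([.477,.4125,.165]).round(4))
E
```

```text
48.35 [0.4544 0.0166 0.1683] yhead 88.36 0.0553 [-0.4  0.8 -0.1]
all 1818 [253.6 197.7] [[0.428, -0.0487], [0.4294, -0.0116], [0.4641, -0.014], [0.4634, -0.053]]
fin 631 [[0.4534, -0.0308], [0.4539, -0.0086], [0.4789, -0.0104], [0.4787, -0.0335]]
fin 68 [[0.4859, -0.0335], [0.4859, -0.0278], [0.4961, -0.0289], [0.4961, -0.0347]]
steel 955 [301.10471204 227.58638743] [[0.4624, -0.0125], [0.463, 0.0139], [0.5107, 0.0124], [0.5102, -0.0159]]
[-0.0154  0.4952  0.0028]
```

I mis-set the y reference in that release: the shift was relative, so the hand slipped 46 mm along +y. I'll check the keeper and latch by returning to the w3 viewpoint and comparing the two pictures.

Run:
```python
from h import *
print(tool([.4031,.0004,.28]).round(4))
```

```text
[ 0.0625 -0.0224 -0.1408]
```

Call:
{"method": "move_arm", "body": {
  "deltas": [
    [[0.03,-0.01,-0.05,0,-0.3],[0.0625,-0.0224,-0.1,-0.0015,-0.3],[0.0625,-0.0224,-0.1408,-0.0015,-0.3],[0.0625,-0.0224,-0.1408,-0.0015,-0.3],[0.0625,-0.0224,-0.1408,-0.0015,-0.3],[0.0625,-0.0224,-0.1408,-0.0015,-0.3]]
  ]
}}

```text
clock: 48.95
position: [0.4026, 0.0008, 0.2783]
ee_rot: [-0.002, 0.012, 1.0, 0.0]
contact_force: [-0.3, 0.4, -0.9]
width: 0.0556
gripper_force: 0.0
```

```bash
python3 look.py w17
python3 - <<'E'
from h import *
for n in('w3','w17'):
    P=load(n);im=cv2.imread(f'pics/{n}.png');hsv=cv2.cvtColor(im,cv2.COLOR_BGR2HSV);H,S,V=[hsv[:,:,i].astype(int) for i in range(3)]
    y=(abs(H-27)<6)&(S>150)
    for a,c,r in blobs(im,y&(V>100),60):print(n,'keeper',a,c.round(1),pt('wrist',*c,.121,P).round(4))
    d=np.zeros(V.shape,bool);d[200:300,250:400]=1
    for a,c,r in blobs(im,d&(V<75)&(S<90),30):print('dark',a,c.round(1),pt('wrist',*c,.128,P).round(4))
    d=np.zeros(V.shape,bool);d[200:262,300:345]=1
    for a,c,r in blobs(im,d&(V>125)&(S<60),60):
        print('steel',a,c.round(1),pt('wrist',*c,.097,P).round(4),r)
    red=((H<8)|(H>172))&(S>120);d[:]=0;d[160:340,150:480]=1
    for a,c,r in blobs(im,d&red,500):print('red',a,c.round(1))
print(tool([.477,.4125,.2]).round(4))
E
```

```text
49.0 [0.4026 0.0008 0.2783] yhead 88.59 0.0553 [-0.2  0.1 -0.8]
w3 keeper 865 [292.1 206.3] [ 0.4446 -0.0282  0.121 ]
dark 192 [297.9 229.1] [ 0.4704 -0.0224  0.128 ]
dark 534 [256.1 276.2] [ 0.536  -0.0791  0.128 ]
dark 1322 [354.8 273.7] [0.5343 0.0456 0.128 ]
dark 108 [396.1 266. ] [0.5259 0.0981 0.128 ]
steel 433 [319.5 227.9] [0.4837 0.0027 0.097 ] ((317.5, 230.5), (31.0, 21.0), 90.0)
red 21673 [323.7 247.6]
w17 keeper 858 [287. 208.] [ 0.4446 -0.0335  0.121 ]
dark 237 [298.2 229.5] [ 0.4688 -0.0213  0.128 ]
dark 533 [256.1 276.2] [ 0.5333 -0.0779  0.128 ]
dark 1321 [354.2 274.5] [0.5327 0.0453 0.128 ]
dark 109 [396.1 266. ] [0.5232 0.0981 0.128 ]
steel 443 [319.3 229.7] [0.4839 0.003  0.097 ] ((318.4000549316406, 232.70001220703125), (31.75288963317871, 21.706077575683594), 82.87498474121094)
red 21689 [323.4 249.1]
[-0.0808  0.5167  0.0979]
```

Run:
```python
from h import *
for n in('w3','w17'):
    P=load(n);im=cv2.imread(f'pics/{n}.png');hsv=cv2.cvtColor(im,cv2.COLOR_BGR2HSV);H,S,V=[hsv[:,:,i].astype(int) for i in range(3)]
    st=(V>110)&(S<60);dk=(V<75)&(S<110);ye=(abs(H-27)<6)&(S>150)&(V>80)
    def span(m,r,a,b):
        x=np.nonzero(m[r,a:b])[0]+a;return (int(x.min()),int(x.max())) if len(x) else None
    for r in range(190,252,4):print(n,r,'st',span(st,r,300,345),'dk',span(dk,r,280,325),'ye',span(ye,r,260,330))
```

```text
w3 190 st None dk None ye None
w3 194 st None dk None ye (280, 306)
w3 198 st None dk None ye (280, 306)
w3 202 st None dk None ye (280, 306)
w3 206 st None dk None ye (278, 306)
w3 210 st (325, 325) dk None ye (277, 305)
w3 214 st (318, 327) dk None ye (278, 304)
w3 218 st (307, 327) dk (305, 305) ye (278, 304)
w3 222 st (307, 328) dk (305, 305) ye (288, 303)
w3 226 st (307, 327) dk (290, 306) ye None
w3 230 st (317, 327) dk (289, 306) ye None
w3 234 st (317, 326) dk (290, 304) ye None
w3 238 st (317, 326) dk None ye None
w3 242 st (318, 326) dk None ye None
w3 246 st (318, 326) dk None ye None
w3 250 st None dk (280, 280) ye None
w17 190 st None dk None ye None
w17 194 st None dk None ye (275, 301)
w17 198 st None dk None ye (275, 301)
w17 202 st None dk None ye (275, 301)
w17 206 st None dk (303, 305) ye (273, 302)
w17 210 st None dk (304, 305) ye (272, 301)
w17 214 st (326, 326) dk None ye (273, 299)
w17 218 st (307, 327) dk (300, 303) ye (273, 299)
w17 222 st (306, 328) dk (300, 305) ye (273, 299)
w17 226 st (306, 327) dk (290, 305) ye None
w17 230 st (316, 326) dk (289, 305) ye None
w17 234 st (317, 326) dk (290, 304) ye None
w17 238 st (317, 326) dk None ye None
w17 242 st (317, 326) dk None ye None
w17 246 st (317, 326) dk None ye None
w17 250 st None dk None ye None
```

The latch reads closed, since its arm edges match the start exactly. The keeper was left about 5 mm short, so I'll push it home from its -y side with closed fingers.

Run:
```python
from h import *
P=([.4031,.0004,.28],pose()[1])
print(tool([.453,-.082,.18],P).round(4),tool([.453,-.082,.066],P).round(4))
```

```text
[-0.0654 -0.1015  0.1246] [-0.0661 -0.1016  0.2671]
```

Call:
{"method": "move_arm", "body": {
  "deltas": [
    [[-0.03,-0.05,0.05,0,1],[-0.066,-0.1016,0.08,0,1],[-0.066,-0.1016,0.125,0,1],[-0.066,-0.1016,0.17,0,1],[-0.066,-0.1016,0.21,0,1],[-0.066,-0.1016,0.24,0,1],[-0.066,-0.1016,0.26,0,1],[-0.066,-0.1016,0.267,0,1],[-0.066,-0.1016,0.267,0,1]]
  ]
}}

```text
clock: 49.9
position: [0.4532, -0.0816, 0.0653]
ee_rot: [-0.002, 0.012, 1.0, 0.001]
contact_force: [0.2, -0.4, -0.2]
width: -0.0001
gripper_force: 0.0
```

Call:
{"method": "move_arm", "body": {
  "deltas": [
    [[0,0.005,0,0,1],[0,0.01,0,0,1],[0,0.014,0,0,1],[0,0.018,0,0,1],[0,0.021,0,0,1],[0,0.024,0,0,1],[0,0.026,0,0,1],[0,0.026,0,0,1]]
  ]
}}

```text
clock: 50.7
position: [0.4551, -0.0612, 0.0669]
ee_rot: [0.0, 0.012, 1.0, -0.0]
contact_force: [-0.5, -0.7, 0.9]
width: 0.0001
gripper_force: 0.4
```

Call:
{"method": "move_arm", "body": {
  "deltas": [
    [[0,0.002,0,0,1],[0,0.004,0,0,1],[0,0.006,0,0,1],[0,0.008,0,0,1],[0,0.008,0,0,1]]
  ]
}}

```text
clock: 51.2
position: [0.4553, -0.0598, 0.0671]
ee_rot: [0.0, 0.011, 1.0, -0.005]
contact_force: [-3.2, -15.9, 1.1]
width: -0.0002
gripper_force: 7.8
```

Call:
{"method": "move_arm", "body": {
  "deltas": [
    [[0,-0.012,0,0,1],[0,-0.025,0,0,1],[0,-0.025,-0.04,0,1],[0,-0.025,-0.1,0,1],[0.03,0.03,-0.15,0,1],[0.062,0.068,-0.2,0,0.5],[0.062,0.068,-0.265,0,-0.3],[0.062,0.068,-0.265,0,-0.3],[0.062,0.068,-0.265,0,-0.3],[0.062,0.068,-0.265,0,-0.3]]
  ]
}}

```text
clock: 52.2
position: [0.4065, 0.0008, 0.2781]
ee_rot: [-0.0, 0.013, 1.0, 0.0]
contact_force: [-0.1, -0.0, -0.5]
width: 0.0555
gripper_force: 0.0
```

```bash
python3 look.py w18
python3 - <<'E'
from h import *
for n in('w3','w17','w18'):
    P=load(n);im=cv2.imread(f'pics/{n}.png');hsv=cv2.cvtColor(im,cv2.COLOR_BGR2HSV);H,S,V=[hsv[:,:,i].astype(int) for i in range(3)]
    y=(abs(H-27)<6)&(S>150)
    for a,c,r in blobs(im,y&(V>100),60):
        m=y&(V>80);rows=range(int(c[1])-10,int(c[1])+14,4)
        print(n,'keeper',a,c.round(1),pt('wrist',*c,.121,P).round(4),[pt('wrist',np.nonzero(m[q,240:340])[0].min()+240,q,.121,P)[1].round(4) for q in rows if m[q,240:340].any()])
    st=(V>110)&(S<60)
    print([(pt('wrist',x.min()+300,q,.097,P)[:2].round(4).tolist(),pt('wrist',x.max()+300,q,.097,P)[1].round(4)) for q in(234,240,246) for x in[np.nonzero(st[q,300:345])[0]]])
print(tool([.477,.4125,.2]).round(4))
E
```

```text
52.25 [0.4065 0.0008 0.2781] yhead 88.57 0.0554 [-0.3 -0.4 -0.6]
w3 keeper 865 [292.1 206.3] [ 0.4446 -0.0282  0.121 ] [np.float64(-0.0415), np.float64(-0.0418), np.float64(-0.0433), np.float64(-0.0448), np.float64(-0.0451), np.float64(-0.0455)]
[([0.4922, -0.0007], np.float64(0.0108)), ([0.5009, 0.0004], np.float64(0.0107)), ([0.5097, 0.0002], np.float64(0.0106))]
w17 keeper 858 [287. 208.] [ 0.4446 -0.0335  0.121 ] [np.float64(-0.0466), np.float64(-0.047), np.float64(-0.0496), np.float64(-0.0511), np.float64(-0.0503), np.float64(-0.0507)]
[([0.4899, -0.0001], np.float64(0.0114)), ([0.4985, -0.0002], np.float64(0.0113)), ([0.5072, -0.0004], np.float64(0.0112))]
w18 keeper 861 [291.5 204.9] [ 0.4453 -0.0281  0.121 ] [np.float64(-0.0417), np.float64(-0.0408), np.float64(-0.0435), np.float64(-0.0449), np.float64(-0.0453), np.float64(-0.0456)]Traceback (most recent call last):
  File "<stdin>", line 9, in <module>
    return umr_minimum(a, axis, None, out, keepdims, initial, where)
ValueError: zero-size array to reduction operation minimum which has no identity
```

Call:
{"method": "move_arm", "body": {
  "deltas": [
    [[-0.01,0.05,0,0,1],[-0.02,0.11,0,0,1],[-0.03,0.17,0,0,1],[-0.04,0.23,0,0,1],[-0.05,0.29,0,0,1],[-0.06,0.35,0,0,1],[-0.07,0.41,0,0,1],[-0.0753,0.47,0.02,0,1],[-0.0753,0.5167,0.05,0,1],[-0.0753,0.5167,0.1,0,1],[-0.0753,0.5167,0.15,0,1],[-0.0753,0.5167,0.15,0,1]]
  ]
}}

```text
clock: 53.45
position: [0.4726, 0.4091, 0.1499]
ee_rot: [-0.007, 0.012, 1.0, -0.005]
contact_force: [-0.4, -0.3, -0.8]
width: 0.0001
gripper_force: 0.0
```

```bash
python3 look.py w19
python3 - <<'E'
from h import *
P=load('w19');im=cv2.imread('pics/w19.png');hsv=cv2.cvtColor(im,cv2.COLOR_BGR2HSV);H,S,V=[hsv[:,:,i].astype(int) for i in range(3)]
for a,c,r in blobs(im,(abs(H-65)<15)&(S>120)&(V>100),60):print(a,c,[pt('wrist',*b,.089,P)[:2].round(4).tolist() for b in cv2.boxPoints(r)],pt('wrist',*c,.089,P))
print(tool([.477,.4125,.09]).round(4))
E
```

```text
53.5 [0.4726 0.4091 0.1499] yhead 88.57 0.0003 [1.2 0.3 1.6]
175 [608.63428571  19.66285714] [[0.2569, 0.7153], [0.2517, 0.7281], [0.2947, 0.7319], [0.299, 0.7191]] [0.27689817 0.72360318 0.089     ]
1190 [322.33697479 207.33277311] [[0.4663, 0.3969], [0.4609, 0.4251], [0.4893, 0.4305], [0.4951, 0.4012]] [0.47749518 0.41356467 0.089     ]
[-0.0032  0.0031  0.0798]
```

Call:
{"method": "move_arm", "body": {
  "deltas": [
    [[0,0,0.03,0,1],[0,0,0.055,0,1],[0,0,0.075,0,1],[0,0,0.082,0,1],[0,0,0.082,0,1],[0,0,0.082,0,1]]
  ]
}}

```text
clock: 54.1
position: [0.4786, 0.4129, 0.0949]
ee_rot: [0.001, 0.013, 1.0, 0.001]
contact_force: [0.2, -0.4, 1.3]
width: -0.0001
gripper_force: 0.0
```

Call:
{"method": "move_arm", "body": {
  "deltas": [
    [[0,0.001,0.005,0,1],[0,0.001,0.01,0,1],[0,0.001,0.014,0,1],[0,0.001,0.018,0,1],[0,0.001,0.021,0,1],[0,0.001,0.024,0,1],[0,0.001,0.024,0,1]]
  ]
}}

```text
clock: 54.8
position: [0.4772, 0.4131, 0.0735]
ee_rot: [-0.0, 0.012, 1.0, -0.0]
contact_force: [0.1, -1.3, 0.1]
width: 0.0001
gripper_force: 0.0
```

Call:
{"method": "move_arm", "body": {
  "deltas": [
    [[0,0,0.002,0,1],[0,0,0.004,0,1],[0,0,0.006,0,1],[0,0,0.008,0,1],[0,0,0.008,0,1]]
  ]
}}

```text
clock: 55.3
position: [0.4772, 0.4131, 0.0673]
ee_rot: [-0.0, 0.013, 1.0, -0.0]
contact_force: [0.2, 0.2, 0.3]
width: 0.0001
gripper_force: 0.0
```

Call:
{"method": "move_arm", "body": {
  "deltas": [
    [[0,0,0.0015,0,1],[0,0,0.003,0,1],[0,0,0.0045,0,1],[0,0,0.006,0,1],[0,0,0.006,0,1]]
  ]
}}

```text
clock: 55.8
position: [0.4773, 0.4131, 0.0626]
ee_rot: [-0.0, 0.013, 1.0, -0.0]
contact_force: [-0.4, -0.0, -0.8]
width: -0.0002
gripper_force: 0.0
```

Call:
{"method": "move_arm", "body": {
  "deltas": [
    [[0,0,0.0015,0,1],[0,0,0.003,0,1],[0,0,0.0045,0,1],[0,0,0.0045,0,1]]
  ]
}}

```text
clock: 56.2
position: [0.4773, 0.4131, 0.059]
ee_rot: [-0.0, 0.013, 1.0, -0.0]
contact_force: [0.1, 0.7, 0.3]
width: -0.0002
gripper_force: 0.0
```

Call:
{"method": "move_arm", "body": {
  "deltas": [
    [[0,0,0.0015,0,1],[0,0,0.003,0,1],[0,0,0.0045,0,1],[0,0,0.0045,0,1]]
  ]
}}

```text
clock: 56.6
position: [0.4775, 0.4134, 0.0566]
ee_rot: [0.0, 0.012, 1.0, 0.0]
contact_force: [-0.7, 0.1, 7.1]
width: -0.0001
gripper_force: 3.0
```

Call:
{"method": "move_arm", "body": {
  "deltas": [
    [[0,0,0.0015,0,1],[0,0,0.0025,0,1],[0,0,0.0025,0,1],[0,0,0.0025,0,1],[0,0,0.0025,0,1],[0,0,0.0025,0,1]]
  ]
}}

```text
clock: 57.2
position: [0.4776, 0.4134, 0.0561]
ee_rot: [0.001, 0.012, 1.0, 0.0]
contact_force: [-3.7, -2.3, 12.8]
width: -0.0
gripper_force: 6.2
```

Call:
{"method": "move_arm", "body": {
  "deltas": [
    [[0,0,0.0025,0,1],[0,0,0.0025,0,1],[0,0,-0.02,0,1],[0,0,-0.06,0,1],[0,0,-0.12,0,1],[0,0,-0.17,0,1],[0,0,-0.17,0,1],[0,0,-0.17,0,1],[0,0,-0.17,0,1]]
  ]
}}

```text
clock: 58.1
position: [0.4765, 0.4127, 0.1881]
ee_rot: [-0.001, 0.012, 1.0, -0.001]
contact_force: [-0.3, -0.2, -0.5]
width: -0.0003
gripper_force: 0.0
```

Run:
```python
from h import *
im=manip.get_image('top')[:,:,::-1];a=cv2.imread('pics/top0.png')
for i in(a,im):
    hsv=cv2.cvtColor(i,cv2.COLOR_BGR2HSV);H,S,V=[hsv[:,:,k].astype(int) for k in range(3)]
    for nm,m,z in(('yel',(abs(H-26)<6)&(S>150)&(V>120),.121),('lime',(abs(H-35)<5)&(S>150),0),('blue',(abs(H-108)<10)&(S>120)&(V>60),.05)):
        m[:100]=0
        for ar,c,r in blobs(i,m,40):print(nm,ar,c.round(1))
    m=((H<8)|(H>172))&(S>150)&(V>70);m[:140]=0;m[:,:240]=0;m[:,380:]=0
    for ar,c,r in blobs(i,m,500):print('case',ar,c.round(1))
    st=(V>120)&(S<50);print('steel',[c.round(1) for ar,c,r in blobs(i,st&(np.abs(np.arange(640)-309)[None]<12)&(np.abs(np.arange(400)-210)[:,None]<14),15)])
print(manip.get_state()['contact_force'],manip.get_state()['position'])
```

```text
yel 107 [319.8 221.5]
lime 388 [374.7 259.1]
blue 65 [181.4 134.5]
blue 327 [196.7 141.7]
blue 260 [396.6 135.7]
blue 331 [447.  149.9]
case 7920 [307.3 185.3]
steel [array([307.5, 210.4])]
yel 112 [319.7 221.5]
lime 387 [374.7 259.1]
blue 443 [193.2 140.1]
blue 260 [396.6 135.7]
blue 330 [447.  149.8]
case 7960 [307.3 185.4]
steel [array([307.5, 210.4])]
[-0.29456067  0.13413992 -0.68126396] [0.47641859 0.41254134 0.18766789]
```

The keeper, latch, lid, reel, jar and mug all match the starting picture. Handing in.

```bash
python3 -c "
from rig import manip
print(manip.sign_off())"
```

```text
the job is handed in; nothing more can be done
None
```

I packed all four cartons flat in the case, shut the lid, closed the latch and slid the keeper home, then pressed the print key at about 13 N for roughly 0.5 s and handed the job in; one wrong release move left the keeper about 5 mm short, so I pushed it home again before the key press.

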